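Square a hand lamp up against its charging rail

TASK

Slide the hand lamp along the worktop, without lifting it, until it lies square against its charging rail: press its green end home on the rail first, then its black end, each firmly against the sprung contact but gently, because the contacts bend. Push only on the coloured end caps, never on the amber glass, and leave the lamp resting against both contacts and the other things where they are.

Things in the scene. Friction and masses are not known exactly. Their poses are not given: they have to be found in the camera images.
- lamp: Loose hand lamp: a bar 230 mm long (its y), 34 mm deep (x), 30 mm high, 0.2 to 0.4 kg, lying on the worktop between robot and rail, askew up to 0.3 rad. Origin: centre of its underside; +x looks to the rail, +y to the green end. Its end caps reach from 65 to 115 mm off the middle (green +y, black -y). Friction on the worktop: 1 to 5 N. Brass plates on its rail-side face (x = +17 mm).
- window: Amber glass window on the lamp's robot side, between the caps: 104 mm long, standing 4 mm proud of that face (to lamp x = -21 mm), 5 to 25 mm up. Not to be touched. Same origin and axes as the lamp.
- green_cap (a point): Point to push on the green cap: on the lamp's robot-side face (lamp x = -17 mm), 88 mm from the lamp's middle, 15 mm up. Axes as the lamp's.
- black_cap (a point): The same point on the black cap, 88 mm to the other side of the middle.
- charger: White charger base, 50 deep, 200 wide, 36 mm high, fixed. Origin: lower edge of its front face, middle; +x away from the robot, +y along the rail to the green contact. Before it (-x), parallel, stands a fixed aluminium rail, 250 long, 34 mm high, whose distance was set by hand and is not measured: the contact tips stand 46 to 74 mm before the origin (x = -46 to -74 mm); find them by touch or sight.
- green_side (a point): Point on the line of the charger's front face right behind the green-collared brass contact (charger x 0, y +100 mm, 16 mm up), axes as the charger's. The contact is 18 mm wide, 9 to 23 mm above the worktop, stands out 14 mm from the rail and springs back along +x up to 5 mm, 5 N per mm, damped (150 N per m/s). 6 N makes a sure connection, 8 to 10 N is a good firm press; over 15 N bends it.
- black_side (a point): The same point behind the black-collared contact (charger y -100 mm); this contact is like the green one. When let go, the lamp springs back a little and stays where friction holds it, touching the contacts.
- dropper_red: Small white bottle with a red tip, 25 mm wide, 84 mm high, standing loose left of the work; leave alone. Origin at its foot.
- lens_case: Contact lens case with a white and a blue cap, 36 x 72 x 18 mm, loose, right of the work; leave alone. Origin under its centre.
- gauze_pack: Flat sealed pack, 55 x 95 x 9 mm, loose, farther right; leave alone. Origin under its centre.

How it is judged:
By the outcome, as a careful person would: the job done as asked, in the order asked, and still so for the second after the job is handed in, with the robot touching nothing.
It also fails if it takes over 72 s, if anything falls off the work surface, if the arm or the gripper's body presses on something with over 40 N, if the wrist force passes 120 N, or if a joint passes its speed limit or range.

ROBOT

A 6-joint arm with a two-finger parallel gripper is mounted at the origin on a cart in front of the work surface, level with it; the furniture and walls round the work are solid. World frame = base frame: x ahead of the robot, y to its left, z up, the work surface at z = 0. Lengths are in m, angles in rad, forces in N, time in s.
With the tool pointing down it reaches from about 0.325 to 0.75 m from the base axis. Payload 7.6 kg.
Tool frame: the origin (TCP) lies at the very end of the fingers, on their centre line; the grasp point (between the pads) lies grasp_offset behind it (grasp_offset is the distance from the TCP to the grasp point, in m); z points along the fingers, y is the direction in which the jaws open and shut (so a half turn about z gives the same grasp; the last joint's range is limited). The gripper opens to 85 mm and grips with 20 to 120 N. Pads are 22 mm wide; open, the fingers measure 114 mm over their backs; the gripper's body (76 mm by 85 mm) begins 54 mm behind the grasp point. The pads swing forward as they close: fully open they stand 13 mm farther back than shut.
Start: joints at [1.084, 0.052, 1.401, -0, 1.689, -0.07], TCP at [0.213, 0.48, 0.231] pointing down, gripper open.
Joint ranges: [-2.9, 2.9], [-0.91, 2.17], [0.12, 2.37], [-1.06, 4.2], [0.26, 2.73], [-2.93, 2.93]. Speed limits (rad/s): [2.57, 2.57, 3.01, 3.14, 3.14, 3.14].

INTERFACE

Orientations are given as a 3x3 rotation matrix whose columns are the frame's x, y, z axes.
In Python, from plant import observe, snapshot, hand_in, grasp_offset gives the robot as it stands.
- The arm moves only by the tool send_rows, never from a script. Its arguments are lists of equal length, an entry for each row: "claw": the finger opening in m, from 0 to 0.0854; "slide": the shift along the tool's x, y, z in m, a list of three; "turn": the turn about the tool's z in degrees. In form: {"claw": [claw, ...], "slide": [[x, y, z], ...], "turn": [turn, ...]}. A call has 1 to 10 rows; each row is the pose to reach, as a shift and turn from the pose measured when the call began, along the tool's axes at that moment; what a row does not reach only later rows make up. A row lasts 1/10 s, in which the tool goes at most 50 mm and 8.59 degrees, less where a joint would pass 70% of its speed; a pose out of reach is approached as far as the arm can. A call with a gripper value outside its range is refused whole. The fingers move at their own pace and stop on an object; "squeeze" is the grip in N (left out, the last holds). Time passes only in rows, so rows that repeat a pose let the fingers close. It gives the time, the measured TCP pose, the force and the opening at its end, in the units of the state.
- observe(): the state, without advancing time (a new reading comes with each control period).
- snapshot(name): name is "side" or "top" or "wrist"; returns a dict with "color" (400x640x3 uint8, red, green, blue), "mtx" (3x3 intrinsics, pixels), "distortion" ([k1, k2, p1, p2, k3] as OpenCV has them; the pictures are not rectified), "R" (3x3) and "t" (3): a world point X has camera coordinates R X + t; the wrist camera has in their place "mount" (4x4, takes a point from camera to tool coordinates, whose origin is the TCP and whose axes are the flange's). Camera axes: x right, y down, z forward; pixel columns grow to the right and rows downward; lengths in m; the calibration is good to about 2 mm. A picture is of the moment at which its call begins: read the wrist's pose just before it. There is no depth.
- hand_in(): hands the job in, once; it reports no verdict.
The state is a dict: "time_s": time; "joints": joint angles; "qvel": joint speeds; "joint_torque": joint torques, N m; "tool_pos": TCP position; "orientation": TCP orientation; "contact_force": force on the tool from outside, world axes, zero at the start; "ft_torque": the same for the moment, N m; "width": finger opening in m.
Only numpy, scipy, OpenCV 4.12 (cv2) and the standard library are available. Lean on these libraries where they do the work, as an engineer would, in place of code of your own. Each camera call takes 0.05 s, during which the arm holds its last target.

## Working session

There is one attempt and no reset: what is moved stays moved. The work goes in short steps, Python scripts to look and compute and a tool call to move; the robot and the scene stay as the last step left them, time stands still between calls to the robot, and variables do not carry over. Pictures are saved under pics/ and viewed, and the job is handed in when it is done.

Besides the shell and the picture viewer there is one more tool, called after "Request:" in YAML: its name, and indented under it one key for each argument. send_rows: Moves the arm, as the interface text tells. Its arguments: {"type":"object","properties":{"claw":{"type":"array"},"slide":{"type":"array"},"turn":{"type":"array"},"squeeze":{"type":"number"}},"required":["claw","slide","turn"]}

```bash
ls; mkdir -p pics; cat > a.py <<'E'
E
python3 - <<'E'
from plant import observe,snapshot,grasp_offset
import cv2
s=observe();print({k:(v if not hasattr(v,'tolist') else v.tolist()) for k,v in s.items()},grasp_offset)
for n in('side','top','wrist'):
    d=snapshot(n);cv2.imwrite(f'pics/{n}0.png',d['color'][:,:,::-1])
    print(n,[ (k,d[k]) for k in d if k!='color'])
E
```

```text
pics
{'time_s': 0.0, 'joints': [1.0837143080031943, 0.05285865080829745, 1.401737164310578, 2.568014097751174e-05, 1.688653273568268, -0.07028969809398243], 'qvel': [0.0008481854795756318, 0.0010784623487910035, -0.0011034555731316697, -0.0005023094535795496, 0.0017975309869575078, -0.00039849795444998014], 'joint_torque': [-0.0010377493526902981, -38.16630005836487, -36.019277572631836, -0.00021560600089287618, 0.006219437636900693, -1.629471171327168e-05], 'tool_pos': [0.212353687539735, 0.47978840519807686, 0.23045471898959063], 'orientation': [[-0.9143933626619277, 0.40482606362314644, -0.0007978290546676298], [0.40482682497420913, 0.9143922210338963, -0.0014518588083432997], [0.00014177839498470172, -0.0016505526609446402, -0.9999986277864586]], 'contact_force': [0.08494233796707079, -0.5897820766095492, 0.18458975512407383], 'ft_torque': [-0.012668252847867037, -0.03211499233205424, -0.0015110475452845852], 'width': 0.08489439474364911} 0.0187
side [('mtx', array([[367.82993294,   0.        , 318.12503972],
       [  0.        , 367.82993294, 205.46202106],
       [  0.        
[... 696 characters left out ...]
999, -0.00759674, -0.99192987]])), ('t', array([0.15936029, 0.60745794, 1.2718904 ]))]
wrist [('mtx', array([[276.30873328,   0.        , 320.29688531],
       [  0.        , 276.30873328, 201.4018928 ],
       [  0.        ,   0.        ,   1.        ]])), ('distortion', array([-0.02872428,  0.        ,  0.        ,  0.        ,  0.        ])), ('mount', array([[-2.00656525e-04, -9.64504161e-01, -2.64067572e-01,
         6.60270854e-02],
       [ 9.99999969e-01, -1.54170906e-04, -1.96760392e-04,
        -1.69664230e-04],
       [ 1.49064680e-04, -2.64067603e-01,  9.64504162e-01,
        -1.42495232e-01],
       [ 0.00000000e+00,  0.00000000e+00,  0.00000000e+00,
         1.00000000e+00]]))]
```

View pics/side0.png

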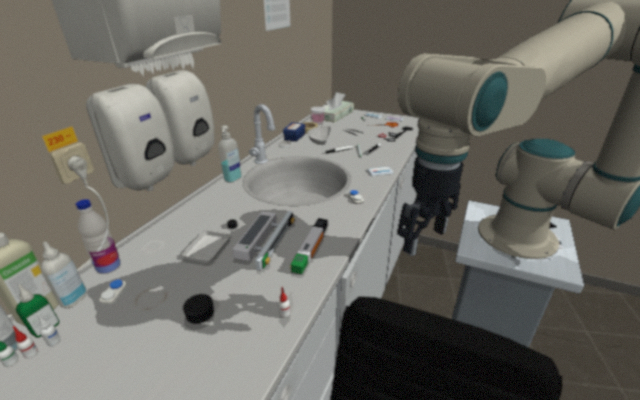

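View pics/top0.png

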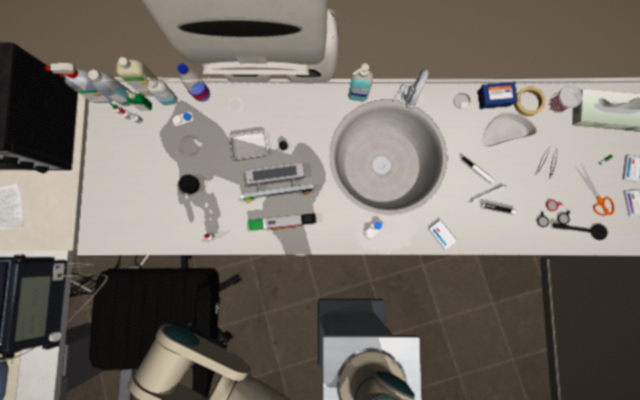

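View pics/wrist0.png

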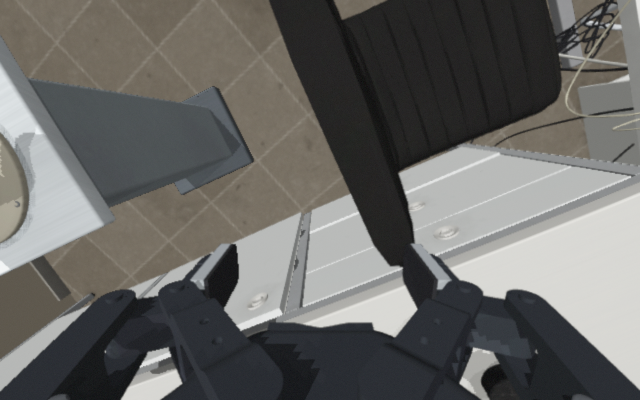

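The top view shows the lamp at about (282,222), green end to the left. The rail is at about y=192 and the charger at about (275,175). The small bottle is at (210,237), and the lens case at (374,229) is to the right. I'll zoom in.

```bash
python3 - <<'E'
import cv2
im=cv2.imread('pics/top0.png')[150:250,190:390]
cv2.imwrite('pics/topz.png',cv2.resize(im,(800,400),interpolation=cv2.INTER_CUBIC))
im=cv2.imread('pics/side0.png')[180:320,180:380]
cv2.imwrite('pics/sidez.png',cv2.resize(im,(800,560),interpolation=cv2.INTER_CUBIC))
E
```

```text
(no output)
```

View pics/topz.png

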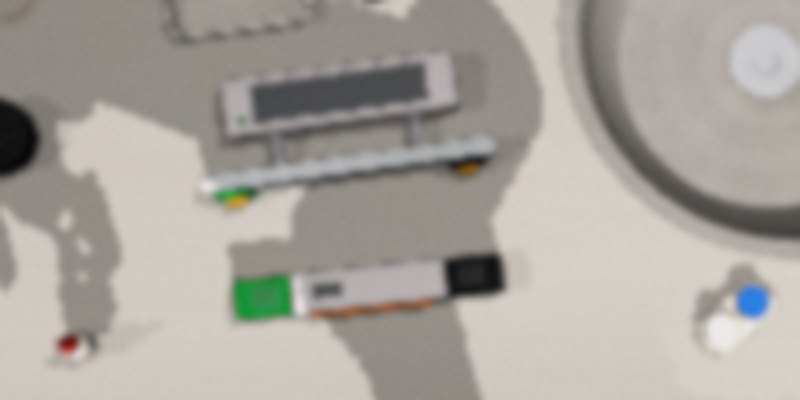

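View pics/sidez.png

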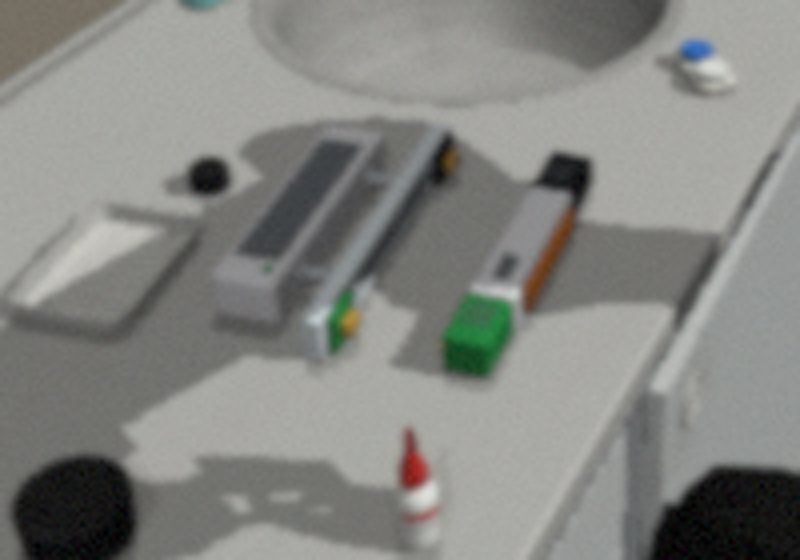

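```bash
cat > h.py <<'E'
import cv2,numpy as np
from plant import observe,snapshot,grasp_offset
def rays(d,px,tool=None):
    px=np.array(px,float).reshape(-1,1,2)
    n=cv2.undistortPoints(px,d['mtx'],d['distortion'])[:,0]
    v=np.c_[n,np.ones(len(n))]
    if 'R' in d: return -d['R'].T@d['t'], v@d['R']
    p,R=tool; M=d['mount']
    return p+R@M[:3,3], v@(R@M[:3,:3]).T
def onz(d,px,z,tool=None):
    o,v=rays(d,px,tool); s=(z-o[2])/v[:,2]
    return o+v*s[:,None]
def pose():
    s=observe(); return np.array(s['tool_pos']),np.array(s['orientation'])
E
python3 - <<'E'
from h import *
np.set_printoptions(precision=4,suppress=True)
d=snapshot('top')
f=lambda p:(np.array(p,float)+.5)/4-.5+[190,150]
lamp=onz(d,f([(234,281),(289,277),(292,315),(235,320),(446,258),(501,256),(503,292),(450,293)]),.03)
print('lamp',lamp[:,:2])
ch=onz(d,f([(222,82),(455,53),(459,104),(228,137)]),.036);print('ch',ch[:,:2])
r=onz(d,f([(205,196),(493,150),(203,180),(490,139)]),.034);print('rail',r[:,:2])
c=onz(d,f([(237,204),(468,173)]),.023);print('cont',c[:,:2])
for n,P in(('lampG-B',lamp[[0,3]].mean(0)-lamp[[5,6]].mean(0)),('ch',ch[0]-ch[1]),('ch2',ch[3]-ch[2]),('rail',r[0]-r[1]),('cont',c[0]-c[1])):
    print(n,np.linalg.norm(P),np.degrees(np.arctan2(-P[0],P[1])))
o=onz(d,f([(70,345),(735,325),(1010,340)]),0.0);print(o[:,:2])
E
```

```text
lamp [[0.5358 0.4107]
 [0.5393 0.3645]
 [0.5073 0.3613]
 [0.503  0.409 ]
 [0.5557 0.2322]
 [0.5575 0.1857]
 [0.527  0.1839]
 [0.5261 0.2286]]
ch [[0.7053 0.4242]
 [0.7314 0.2258]
 [0.6871 0.222 ]
 [0.6578 0.4179]]
rail [[0.6075 0.4363]
 [0.6477 0.1929]
 [0.6211 0.4384]
 [0.6572 0.1955]]
cont [[0.6021 0.4112]
 [0.6295 0.2144]]
lampG-B 0.22620748372412794 5.805674439715997
ch 0.20012088209715584 7.506677377162297
ch2 0.19801260468173232 8.499890136388945
rail 0.24675539780470238 9.393491005423181
cont 0.19868604192889358 7.921075003096093
[[ 0.4829  0.5544]
 [ 0.5011 -0.016 ]
 [ 0.4891 -0.2521]]
```

Request:
send_rows:
  claw: [0.0,0.0,0.0,0.0,0.0,0.0,0.0,0.0,0.0,0.0]
  slide:
    - [-0.03,0.001,0]
    - [-0.06,0.001,0]
    - [-0.09,0.002,0]
    - [-0.12,0.003,0]
    - [-0.15,0.004,0]
    - [-0.18,0.004,0]
    - [-0.21,0.005,0]
    - [-0.24,0.006,0]
    - [-0.271,0.006,0]
    - [-0.271,0.006,0]
  turn: [-4,-8,-12,-16,-20,-24,-28,-32,-32,-32]

```text
time_s: 1.2
tool_pos: [0.4652, 0.3737, 0.2298]
orientation: [[-0.991, -0.137, -0.001], [-0.137, 0.991, -0.002], [0.001, -0.002, -1.0]]
contact_force: [0.4, -0.2, 0.7]
width: 0.0002
```

```bash
python3 - <<'E'
from h import *
s=observe();print(s['time_s'],s['tool_pos'],s['contact_force'],s['width'],s['orientation'])
d=snapshot('wrist');cv2.imwrite('pics/w1.png',d['color'][:,:,::-1])
E
```

```text
1.2 [0.46520597 0.37369772 0.22983409] [ 0.41193593 -0.2155237   0.68818385] 0.0002454037853752685 [[-9.90513325e-01 -1.37414608e-01 -7.59955556e-04]
 [-1.37412713e-01  9.90511550e-01 -2.14838019e-03]
 [ 1.04796358e-03 -2.02357165e-03 -9.99997403e-01]]
```

View pics/w1.png

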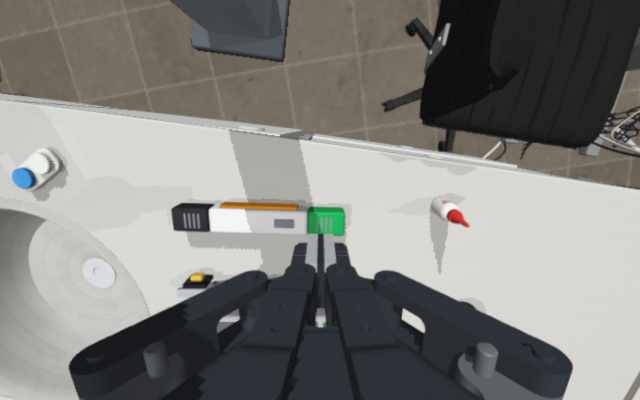

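```bash
python3 - <<'E'
import cv2
im=cv2.imread('pics/w1.png')[190:300,160:360]
cv2.imwrite('pics/w1z.png',cv2.resize(im,(800,440),interpolation=cv2.INTER_CUBIC))
E
```

```text
(no output)
```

View pics/w1z.png

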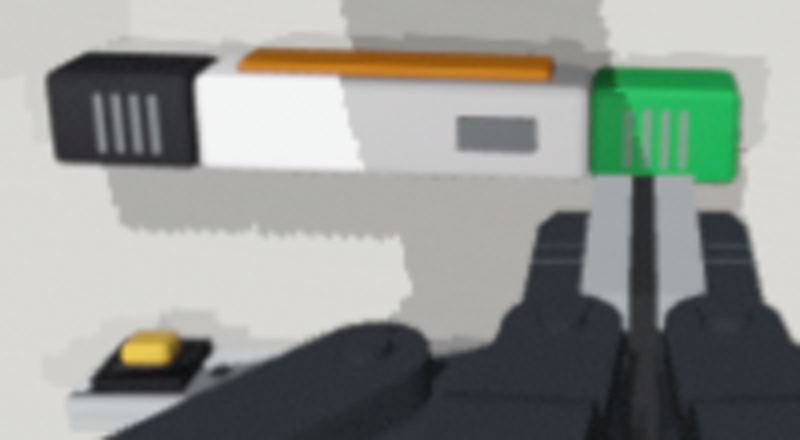

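```bash
python3 - <<'E'
from h import *
np.set_printoptions(precision=4,suppress=True)
tp=pose();d=snapshot('wrist')
f=lambda p:(np.array(p,float)+.5)/4-.5+[160,190]
L=onz(d,f([(738,84),(738,181),(55,160),(50,75)]),.03,tp)[:,:2];print(L)
print(L.mean(0),[np.degrees(np.arctan2(-v[0],v[1])) for v in (L[0]-L[3],L[1]-L[2])],np.linalg.norm(L[0]-L[3]),np.linalg.norm(L[0]-L[1]))
print(onz(d,f([(122,340),(178,333),(150,345)]),.022,tp))
E
```

```text
[[0.4987 0.4099]
 [0.532  0.4153]
 [0.5566 0.1888]
 [0.5269 0.1873]]
[0.5286 0.3003] [np.float64(7.22765453227774), np.float64(6.202519819843927)] 0.22441157628460812 0.03372100209942815
[[0.6263 0.2084 0.022 ]
 [0.6205 0.2284 0.022 ]
 [0.6268 0.2185 0.022 ]]
```

Request:
send_rows:
  claw: [0.0,0.0,0.0,0.0,0.0,0.0,0.0,0.0]
  slide:
    - [0,0.005,0.03]
    - [0,0.005,0.07]
    - [0,0.005,0.11]
    - [0,0.005,0.15]
    - [0,0.005,0.185]
    - [0,0.005,0.21]
    - [0,0.005,0.221]
    - [0,0.005,0.221]
  turn: [0,0,0,0,0,0,0,0]

```text
time_s: 2.1
tool_pos: [0.4604, 0.3801, 0.008]
orientation: [[-0.99, -0.141, -0.004], [-0.141, 0.99, -0.003], [0.004, -0.002, -1.0]]
contact_force: [0.9, 0.4, -0.4]
width: -0.0
```

```bash
cat > v.py <<'E'
import sys
from h import *
n,tag=sys.argv[1:3]
d=snapshot(n);im=d['color'][:,:,::-1]
if n=='top': im=cv2.resize(im[150:250,190:390],(800,400),interpolation=cv2.INTER_CUBIC)
if n=='side': im=cv2.resize(im[180:320,180:380],(800,560),interpolation=cv2.INTER_CUBIC)
cv2.imwrite(f'pics/{tag}.png',im)
s=observe();print(s['time_s'],s['tool_pos'],s['contact_force'])
E
python3 v.py wrist w2
```

```text
2.15 [0.461457   0.38060193 0.00977941] [-0.6360686  -0.12286635  0.6859717 ]
```

View pics/w2.png

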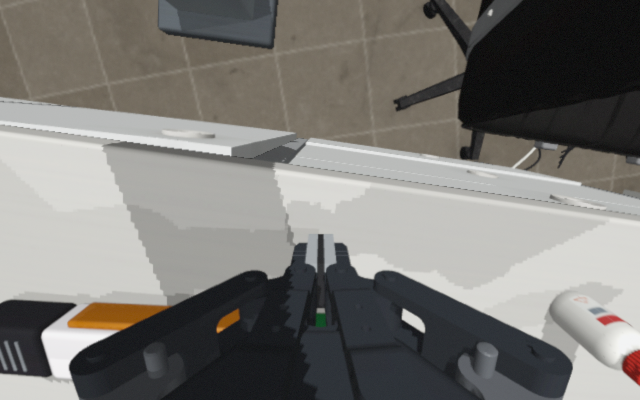

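Request:
send_rows:
  claw: [0,0,0,0,0,0,0,0,0,0]
  slide:
    - [-0.01,0,0]
    - [-0.02,0,0]
    - [-0.024,0,0]
    - [-0.027,0,0]
    - [-0.03,0,0]
    - [-0.033,0,0]
    - [-0.036,0,0]
    - [-0.039,0,0]
    - [-0.042,0,0]
    - [-0.042,0,0]
  turn: [0,0,0,0,0,0,0,0,0,0]

```text
time_s: 3.15
tool_pos: [0.5034, 0.3866, 0.0097]
orientation: [[-0.99, -0.141, -0.001], [-0.141, 0.99, -0.001], [0.001, -0.001, -1.0]]
contact_force: [-0.9, 1.1, -0.1]
width: -0.0003
```

```bash
python3 v.py wrist w3;python3 v.py top t3
```

```text
3.2 [0.50334547 0.38648105 0.00963546] [ 0.61217648  0.84655557 -0.52894441]
3.25 [0.5032472  0.38647682 0.00967903] [-0.11465692 -0.67440017 -0.20429128]
```

View pics/w3.png

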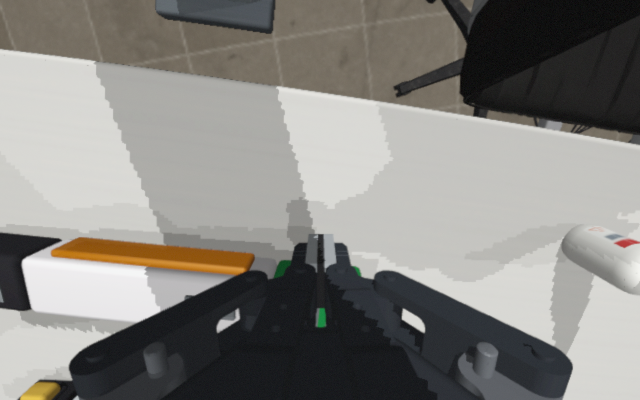

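View pics/t3.png

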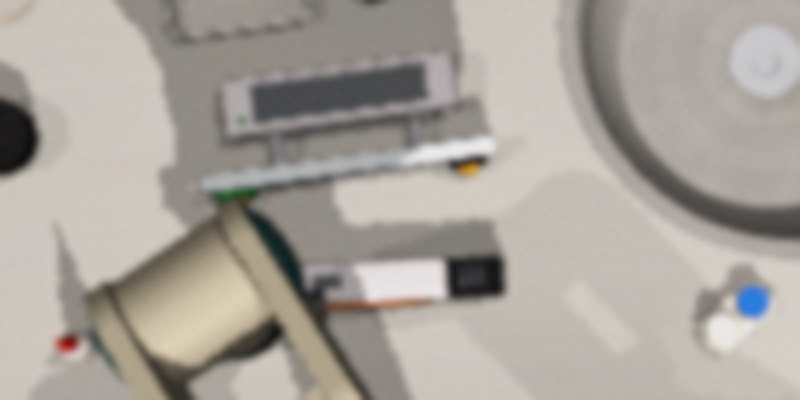

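Request:
send_rows:
  claw: [0,0,0,0,0,0]
  slide:
    - [-0.002,0,0]
    - [-0.004,0,0]
    - [-0.006,0,0]
    - [-0.008,0,0]
    - [-0.01,0,0]
    - [-0.012,0,0]
  turn: [0,0,0,0,0,0]

```text
time_s: 3.85
tool_pos: [0.5153, 0.3882, 0.0097]
orientation: [[-0.99, -0.141, -0.001], [-0.141, 0.99, -0.001], [0.001, -0.001, -1.0]]
contact_force: [-1.2, -0.4, 0.7]
width: -0.0001
```

```bash
python3 v.py wrist w4
```

```text
3.9 [0.51556588 0.38814532 0.00963443] [-1.27134579 -0.74525917 -0.25711511]
```

View pics/w4.png

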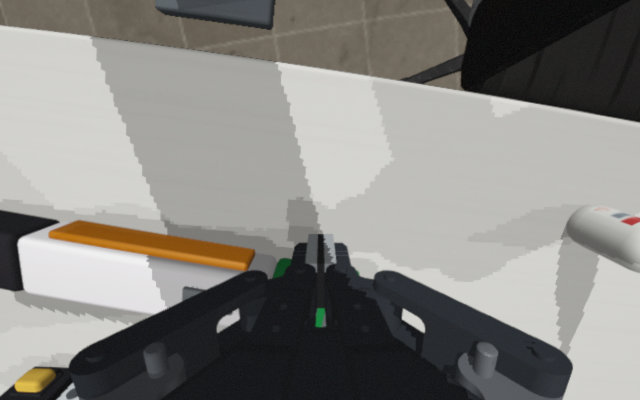

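```bash
cat > edge.py <<'E'
from h import *
np.set_printoptions(precision=4,suppress=True)
def edge():
    tp=pose();d=snapshot('wrist');c=d['color'].astype(int)
    hsv=cv2.cvtColor(d['color'],cv2.COLOR_RGB2HSV)
    m=cv2.inRange(hsv,(8,150,110),(20,255,255)); 
    n,l,st,_=cv2.connectedComponentsWithStats(m)
    k=1+np.argmax(st[1:,4]); m=(l==k)
    xs=np.where(m.any(0))[0]; xs=xs[(xs>xs[0]+5)]
    xs=xs[xs<xs[0]+.8*(xs[-1]-xs[0])] ; 
    pts=[(x,np.where(m[:,x])[0].max()+.5) for x in xs]
    vx,vy,x0,y0=cv2.fitLine(np.array(pts,np.float32),cv2.DIST_HUBER,0,.01,.01)[:,0]
    q=[(x,y0+vy/vx*(x-x0)) for x in (xs[0],xs[-1])]
    P=onz(d,q,.025,tp)[:,:2]
    v=P[1]-P[0]; ax=v/np.linalg.norm(v)
    print('t',observe()['time_s'],'tcp',tp[0],'bbox',st[k],'yaw',np.degrees(np.arctan2(-ax[0],ax[1])),'edge pts',P.ravel())
    # distance of edge line at several world y, in u coordinate
    u=-tp[1][:2,0]; w=tp[1][:2,1]
    for V in(0,-.088,-.176): 
        s=((tp[0][:2]+w*V-P[0])@w)/(ax@w); pt=P[0]+ax*s
        print('  v',V,'edge u from tcp',(pt-tp[0][:2])@u)
    # amber ends -> centre
    e=[(st[k][0]-.5,np.where(m[:,st[k][0]+1])[0].max())]
    pe=onz(d,e,.025,tp)[0,:2]; print('  amber black-side end',pe,'-> centre',pe+ax*.052+.017*np.array([ax[1],-ax[0]]))
if __name__=='__main__': edge()
E
python3 edge.py
```

```text
t 3.95 tcp [0.5156 0.3881 0.0096] bbox [  49  220  205   51 4257] yaw -2.337489694795932 edge pts [0.5226 0.2518 0.5259 0.3335]
  v 0 edge u from tcp 0.012770164010945865
  v -0.088 edge u from tcp -0.0034046549286684256
  v -0.176 edge u from tcp -0.01957947386828261
  amber black-side end [0.5222 0.2484] -> centre [0.5413 0.2997]
```

Request:
send_rows:
  claw: [0,0,0,0,0,0,0,0,0,0]
  slide:
    - [0.02,0,0]
    - [0.05,0,0]
    - [0.055,0,0]
    - [0.055,-0.04,0]
    - [0.055,-0.08,0]
    - [0.055,-0.12,0]
    - [0.055,-0.16,0]
    - [0.055,-0.175,0]
    - [0.045,-0.175,0]
    - [0.039,-0.175,0]
  turn: [0,0,0,0,0,0,0,0,0,0]

```text
time_s: 4.95
tool_pos: [0.5029, 0.2101, 0.0103]
orientation: [[-0.99, -0.14, 0.001], [-0.14, 0.99, -0.0], [-0.001, -0.0, -1.0]]
contact_force: [0.4, 0.6, -0.6]
width: 0.0
```

```bash
python3 v.py wrist w5
```

```text
5.0 [0.50334364 0.21062101 0.01036819] [-0.56055858  0.21820185  0.27391519]
```

View pics/w5.png

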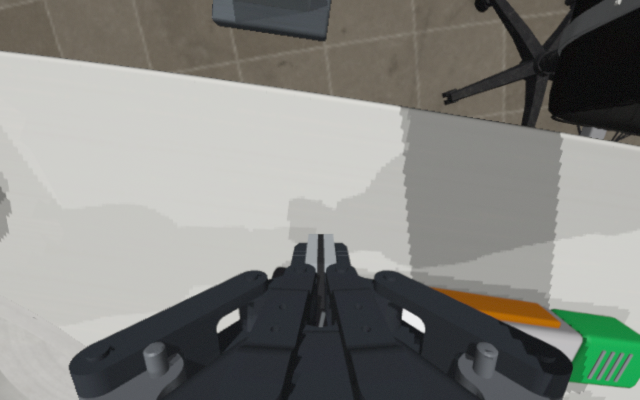

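Request:
send_rows:
  claw: [0,0,0,0,0,0,0,0,0,0]
  slide:
    - [-0.005,0,0]
    - [-0.009,0,0]
    - [-0.013,0,0]
    - [-0.017,0,0]
    - [-0.021,0,0]
    - [-0.025,0,0]
    - [-0.029,0,0]
    - [-0.033,0,0]
    - [-0.037,0,0]
    - [-0.04,0,0]
  turn: [0,0,0,0,0,0,0,0,0,0]

```text
time_s: 6.0
tool_pos: [0.5433, 0.2163, 0.0103]
orientation: [[-0.99, -0.141, 0.002], [-0.141, 0.99, -0.0], [-0.001, -0.0, -1.0]]
contact_force: [-1.1, 0.2, -0.8]
width: -0.0
```

```bash
python3 v.py wrist w6;python3 v.py top t6; python3 edge.py
```

```text
6.05 [0.543601   0.21632803 0.01044525] [ 0.01129425 -0.04723613 -0.10067729]
6.1 [0.54344739 0.21634763 0.01050419] [ 0.06539549  0.48486346 -0.6129553 ]
t 6.15 tcp [0.5434 0.2163 0.0105] bbox [ 378  249  199   29 3930] yaw 9.7096532355404 edge pts [0.5483 0.25   0.5346 0.33  ]
  v 0 edge u from tcp 0.010418558943066163
  v -0.088 edge u from tcp 0.012902994263174322
  v -0.176 edge u from tcp 0.01538742958328249
  amber black-side end [0.5392 0.2447] -> centre [0.5472 0.2989]
```

View pics/w6.png

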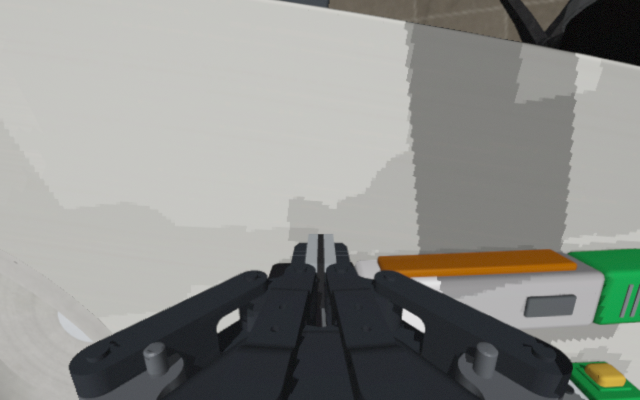

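View pics/t6.png

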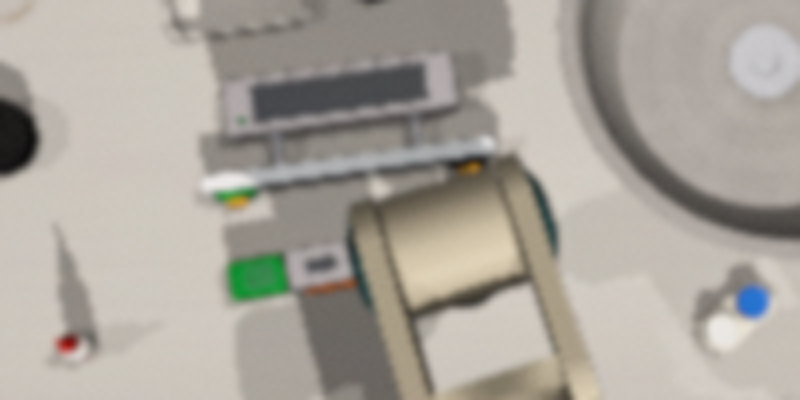

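Request:
send_rows:
  claw: [0,0,0,0,0,0,0,0,0,0]
  slide:
    - [0.02,0,0]
    - [0.035,0,0]
    - [0.035,0.04,0]
    - [0.035,0.08,0]
    - [0.035,0.12,0]
    - [0.035,0.16,0]
    - [0.035,0.171,0]
    - [0.025,0.171,0]
    - [0.015,0.171,0]
    - [0.009,0.171,0]
  turn: [0,0,0,0,0,0,0,0,0,0]

```text
time_s: 7.15
tool_pos: [0.511, 0.3841, 0.0106]
orientation: [[-0.99, -0.141, 0.003], [-0.141, 0.99, 0.0], [-0.003, -0.0, -1.0]]
contact_force: [0.3, -0.7, 0.0]
width: 0.0001
```

Request:
send_rows:
  claw: [0,0,0,0,0,0,0,0]
  slide:
    - [-0.004,0,0]
    - [-0.008,0,0]
    - [-0.012,0,0]
    - [-0.016,0,0]
    - [-0.02,0,0]
    - [-0.023,0,0]
    - [-0.026,0,0]
    - [-0.026,0,0]
  turn: [0,0,0,0,0,0,0,0]

```text
time_s: 7.95
tool_pos: [0.5373, 0.3877, 0.0107]
orientation: [[-0.99, -0.14, 0.003], [-0.14, 0.99, 0.0], [-0.003, -0.0, -1.0]]
contact_force: [0.1, -0.2, 0.2]
width: 0.0003
```

```bash
python3 v.py wrist w7; python3 edge.py
```

```text
8.0 [0.53717593 0.38770459 0.01075816] [-0.01825195 -0.48048432  0.0817572 ]
t 8.05 tcp [0.5372 0.3877 0.0108] bbox [  61  233  201   40 4065] yaw 0.8701974892689326 edge pts [0.5517 0.2559 0.5504 0.3374]
  v 0 edge u from tcp 0.012584600471912852
  v -0.088 edge u from tcp 0.0014679518657350799
  v -0.176 edge u from tcp -0.009648696740442707
  amber black-side end [0.5514 0.2525] -> centre [0.5676 0.3047]
```

View pics/w7.png

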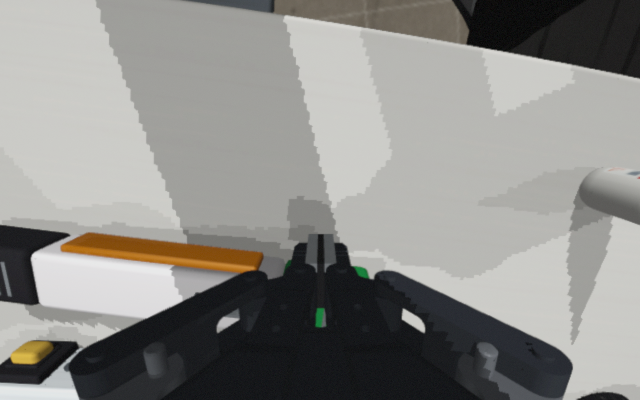

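Request:
send_rows:
  claw: [0,0,0,0,0,0,0,0,0,0]
  slide:
    - [0.02,0,0]
    - [0.045,0,0]
    - [0.045,-0.04,0]
    - [0.045,-0.08,0]
    - [0.045,-0.12,0]
    - [0.045,-0.16,0]
    - [0.045,-0.172,0]
    - [0.035,-0.172,0]
    - [0.028,-0.172,0]
    - [0.024,-0.172,0]
  turn: [0,0,0,0,0,0,0,0,0,0]

```text
time_s: 9.05
tool_pos: [0.538, 0.2147, 0.0109]
orientation: [[-0.99, -0.141, 0.004], [-0.141, 0.99, 0.001], [-0.004, 0.0, -1.0]]
contact_force: [-0.6, -0.6, 0.6]
width: 0.0001
```

Request:
send_rows:
  claw: [0,0,0,0,0,0,0,0,0]
  slide:
    - [-0.004,0,0]
    - [-0.008,0,0]
    - [-0.012,0,0]
    - [-0.016,0,0]
    - [-0.02,0,0]
    - [-0.024,0,0]
    - [-0.027,0,0]
    - [-0.03,0,0]
    - [-0.03,0,0]
  turn: [0,0,0,0,0,0,0,0,0]

```text
time_s: 9.95
tool_pos: [0.5682, 0.219, 0.0111]
orientation: [[-0.99, -0.141, 0.005], [-0.141, 0.99, 0.001], [-0.005, 0.0, -1.0]]
contact_force: [0.4, -0.1, -0.2]
width: 0.0002
```

```bash
python3 v.py wrist w8; python3 edge.py
```

```text
10.0 [0.56810224 0.21902461 0.01119639] [ 0.62720356 -0.25625389  0.27965875]
t 10.05 tcp [0.5681 0.219  0.0112] bbox [ 380  246  199   30 3957] yaw 10.862815688529968 edge pts [0.5728 0.2539 0.5574 0.3338]
  v 0 edge u from tcp 0.011168952368242202
  v -0.088 edge u from tcp 0.015422061294104613
  v -0.176 edge u from tcp 0.01967517021996713
  amber black-side end [0.5629 0.2484] -> centre [0.5698 0.3027]
```

View pics/w8.png

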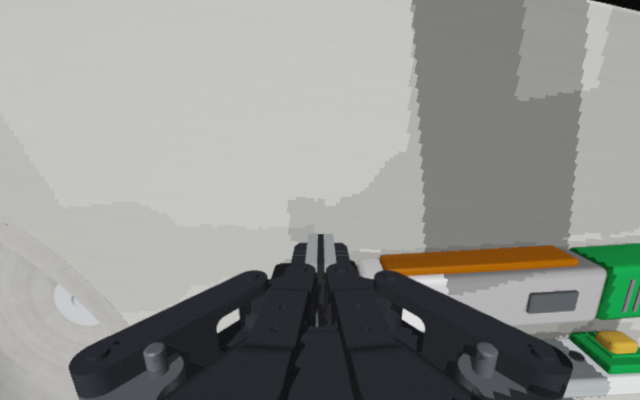

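```bash
python3 - <<'E'
from h import *
im=cv2.imread('pics/w8.png')[300:400,540:640]
cv2.imwrite('pics/w8z.png',cv2.resize(im,(600,600),interpolation=cv2.INTER_CUBIC))
E
```

```text
(no output)
```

View pics/w8z.png

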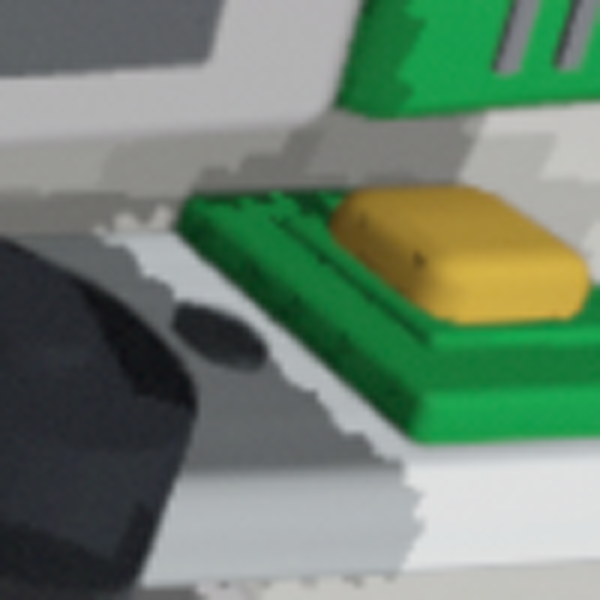

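Request:
send_rows:
  claw: [0,0,0,0,0,0,0,0,0,0]
  slide:
    - [0.02,0,0]
    - [0.04,0,0]
    - [0.04,0.04,0]
    - [0.04,0.08,0]
    - [0.04,0.12,0]
    - [0.04,0.16,0]
    - [0.04,0.171,0]
    - [0.03,0.171,0]
    - [0.02,0.171,0]
    - [0.013,0.171,0]
  turn: [0,0,0,0,0,0,0,0,0,0]

```text
time_s: 11.05
tool_pos: [0.5317, 0.3861, 0.0113]
orientation: [[-0.99, -0.141, 0.005], [-0.141, 0.99, 0.001], [-0.005, 0.0, -1.0]]
contact_force: [0.3, 0.5, 0.5]
width: -0.0003
```

```bash
python3 - <<'E'
from h import *
np.set_printoptions(precision=4,suppress=True)
d=snapshot('wrist')
R=np.array([[-0.99,-0.141,0.005],[-0.141,0.99,0.001],[-0.005,0,-1.]])
tp=(np.array([.5681,.2190,.0112]),R)
P=onz(d,[(540+(445+.5)/6-.5,300+267/6),(540+(585)/6-.5,300+264/6)],.023,tp);print(P,P[:,:2]@[.990,.1405])
E
python3 edge.py; python3 v.py top t9
```

```text
[[0.6017 0.402  0.023 ]
 [0.5999 0.4174 0.023 ]] [0.6522 0.6525]
t 11.15 tcp [0.5325 0.386  0.0114] bbox [  75  265  190   29 3217] yaw 11.025109832520023 edge pts [0.5717 0.2585 0.5562 0.3385]
  v 0 edge u from tcp 0.014159435349929483
  v -0.088 edge u from tcp 0.018744892505483935
  v -0.176 edge u from tcp 0.023330349661038377
  amber black-side end [0.5717 0.2549] -> centre [0.5784 0.3092]
11.2 [0.53137006 0.38594857 0.01113579] [-0.3683641  -0.90257549 -0.18181524]
```

View pics/t9.png

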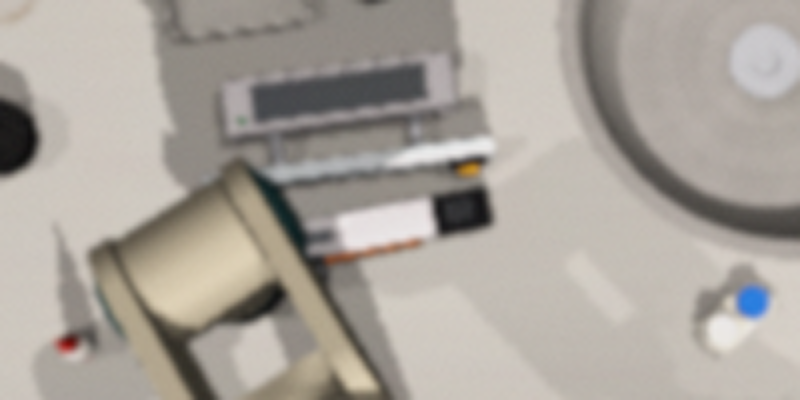

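Request:
send_rows:
  claw: [0,0,0,0,0,0,0,0]
  slide:
    - [-0.003,0,0]
    - [-0.006,0,0]
    - [-0.009,0,0]
    - [-0.012,0,0]
    - [-0.015,0,0]
    - [-0.017,0,0]
    - [-0.019,0,0]
    - [-0.02,0,0]
  turn: [0,0,0,0,0,0,0,0]

```text
time_s: 12.0
tool_pos: [0.5514, 0.3888, 0.0112]
orientation: [[-0.99, -0.14, 0.005], [-0.14, 0.99, 0.001], [-0.005, 0.0, -1.0]]
contact_force: [-1.2, 1.4, -0.7]
width: -0.0
```

```bash
python3 v.py wrist w10; python3 edge.py;python3 v.py side s10
```

```text
12.05 [0.55138129 0.38874656 0.0111613 ] [-0.25648463  0.63113991 -0.82141282]
t 12.1 tcp [0.5514 0.3887 0.0112] bbox [  68  247  197   30 3845] yaw 4.899498244068867 edge pts [0.5742 0.2595 0.5673 0.34  ]
  v 0 edge u from tcp 0.011747390055048644
  v -0.088 edge u from tcp 0.006911403463509179
  v -0.176 edge u from tcp 0.0020754168719697118
  amber black-side end [0.5741 0.2559] -> centre [0.5866 0.3092]
12.15 [0.55137628 0.38873688 0.01129099] [ 0.14260616  0.45103918 -0.72261336]
```

View pics/s10.png

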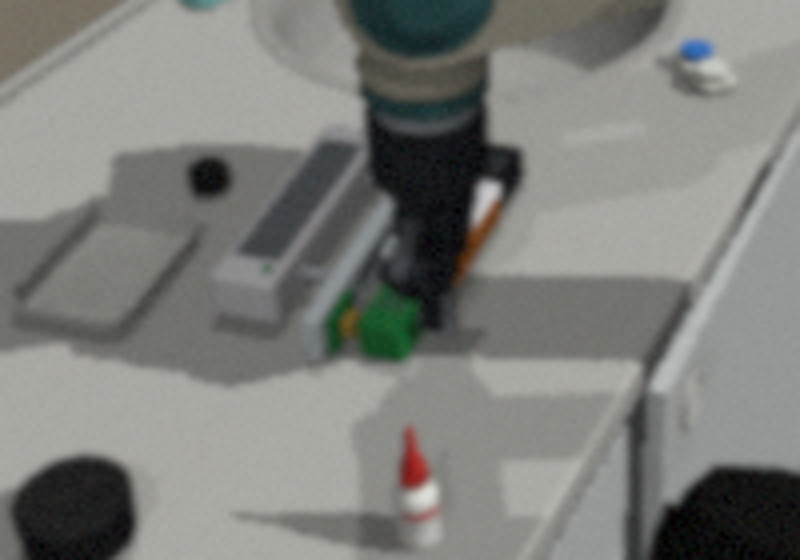

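View pics/w10.png

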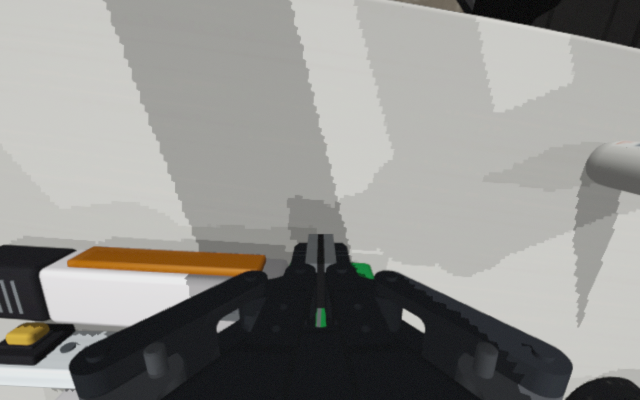

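Request:
send_rows:
  claw: [0,0,0,0,0]
  slide:
    - [-0.001,0,0]
    - [-0.002,0,0]
    - [-0.003,0,0]
    - [-0.0035,0,0]
    - [-0.004,0,0]
  turn: [0,0,0,0,0]

```text
time_s: 12.65
tool_pos: [0.5553, 0.3893, 0.0113]
orientation: [[-0.99, -0.14, 0.005], [-0.14, 0.99, 0.001], [-0.005, 0.0, -1.0]]
contact_force: [-1.0, -0.5, 0.5]
width: 0.0
```

Request:
send_rows:
  claw: [0,0,0]
  slide:
    - [-0.0005,0,0]
    - [-0.0005,0,0]
    - [-0.0005,0,0]
  turn: [0,0,0]

```text
time_s: 12.95
tool_pos: [0.5557, 0.3894, 0.0113]
orientation: [[-0.99, -0.14, 0.005], [-0.14, 0.99, 0.001], [-0.005, 0.0, -1.0]]
contact_force: [-2.5, -0.5, 0.1]
width: 0.0001
```

Request:
send_rows:
  claw: [0,0,0]
  slide:
    - [-0.0005,0,0]
    - [-0.0005,0,0]
    - [-0.0005,0,0]
  turn: [0,0,0]

```text
time_s: 13.25
tool_pos: [0.556, 0.3894, 0.0113]
orientation: [[-0.99, -0.14, 0.004], [-0.14, 0.99, 0.001], [-0.004, 0.0, -1.0]]
contact_force: [-4.7, -0.3, 0.8]
width: -0.0
```

Request:
send_rows:
  claw: [0,0,0]
  slide:
    - [-0.0005,0,0]
    - [-0.0005,0,0]
    - [-0.0005,0,0]
  turn: [0,0,0]

```text
time_s: 13.55
tool_pos: [0.5561, 0.3895, 0.0113]
orientation: [[-0.99, -0.14, 0.003], [-0.14, 0.99, 0.0], [-0.003, -0.0, -1.0]]
contact_force: [-5.6, -0.9, 2.3]
width: 0.0
```

Request:
send_rows:
  claw: [0,0,0]
  slide:
    - [-0.0008,0,0]
    - [-0.0008,0,0]
    - [-0.0008,0,0]
  turn: [0,0,0]

```text
time_s: 13.85
tool_pos: [0.5563, 0.3896, 0.0113]
orientation: [[-0.99, -0.14, 0.002], [-0.14, 0.99, -0.0], [-0.002, -0.0, -1.0]]
contact_force: [-6.0, -1.2, 3.1]
width: 0.0001
```

Request:
send_rows:
  claw: [0,0,0]
  slide:
    - [-0.0008,0,0]
    - [-0.0008,0,0]
    - [-0.0008,0,0]
  turn: [0,0,0]

```text
time_s: 14.15
tool_pos: [0.5564, 0.3896, 0.0113]
orientation: [[-0.99, -0.141, -0.0], [-0.141, 0.99, -0.001], [0.0, -0.001, -1.0]]
contact_force: [-8.3, -2.2, 4.2]
width: 0.0
```

```bash
python3 v.py side s11; python3 edge.py; python3 -c "
from h import *
s=observe();print(s['contact_force'],s['ft_torque'],s['orientation'])"
```

```text
14.2 [0.55640676 0.38959371 0.01128576] [-6.5524318  -1.784815    3.22089867]
t 14.25 tcp [0.5564 0.3896 0.0113] bbox [  67  240  198   34 3907] yaw 3.1428782863050646 edge pts [0.5752 0.26   0.5708 0.3408]
  v 0 edge u from tcp 0.011742384388956232
  v -0.088 edge u from tcp 0.004141834614028186
  v -0.176 edge u from tcp -0.003458715160899749
  amber black-side end [0.5753 0.2565] -> centre [0.5894 0.3094]
[-7.70710781 -1.1922177   3.3030634 ] [-0.30723132  1.17537941 -0.08076265] [[-9.90073402e-01 -1.40551263e-01 -2.51820858e-05]
 [-1.40551201e-01  9.90073107e-01 -7.75801550e-04]
 [ 1.33971993e-04 -7.64561108e-04 -9.99999699e-01]]
```

View pics/s11.png

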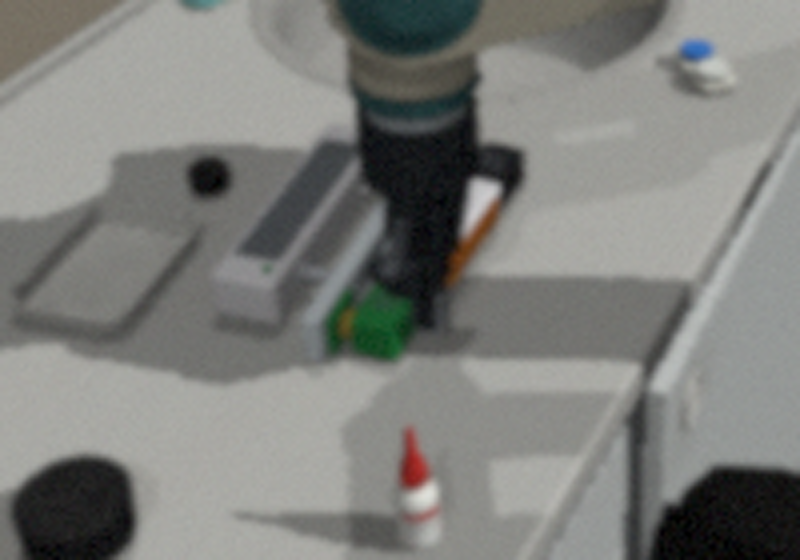

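Request:
send_rows:
  claw: [0,0,0,0]
  slide:
    - [-0.001,0,0]
    - [-0.001,0,0]
    - [-0.001,0,0]
    - [-0.001,0,0]
  turn: [0,0,0,0]

```text
time_s: 14.65
tool_pos: [0.5565, 0.3896, 0.0113]
orientation: [[-0.99, -0.141, -0.002], [-0.141, 0.99, -0.002], [0.002, -0.001, -1.0]]
contact_force: [-8.9, -2.6, 3.7]
width: -0.0002
```

Request:
send_rows:
  claw: [0,0,0]
  slide:
    - [-0.001,0,0]
    - [-0.001,0,0]
    - [-0.001,0,0]
  turn: [0,0,0]

```text
time_s: 14.95
tool_pos: [0.5565, 0.3896, 0.0113]
orientation: [[-0.99, -0.141, -0.005], [-0.141, 0.99, -0.003], [0.005, -0.002, -1.0]]
contact_force: [-8.8, -2.8, 5.4]
width: -0.0
```

Request:
send_rows:
  claw: [0,0,0,0,0]
  slide:
    - [-0.001,0,0]
    - [-0.0012,0,0]
    - [-0.0014,0,0]
    - [-0.0014,0,0]
    - [-0.0014,0,0]
  turn: [0,0,0,0,0]

```text
time_s: 15.45
tool_pos: [0.5567, 0.3897, 0.0113]
orientation: [[-0.99, -0.141, -0.008], [-0.141, 0.99, -0.004], [0.008, -0.003, -1.0]]
contact_force: [-10.4, -2.3, 5.1]
width: -0.0
```

```bash
python3 edge.py; python3 -c "
from h import *
s=observe();print(s['contact_force'],s['ft_torque'],s['orientation'][2])"
```

```text
t 15.5 tcp [0.5567 0.3897 0.0113] bbox [  67  240  198   34 3863] yaw 3.0530720074949786 edge pts [0.5754 0.26   0.5711 0.3409]
  v 0 edge u from tcp 0.011784366450380758
  v -0.088 edge u from tcp 0.003977012261300672
  v -0.176 edge u from tcp -0.0038303419277793058
  amber black-side end [0.5754 0.2565] -> centre [0.5896 0.3093]
[-10.01692544  -2.47826221   5.51793994] [-0.52119614  1.55339558 -0.05968644] [ 0.00803488 -0.00260791 -0.99996432]
```

Request:
send_rows:
  claw: [0,0,0,0,0,0]
  slide:
    - [0.0,0,0]
    - [0.001,0,0]
    - [0.002,0,0]
    - [0.004,0,0]
    - [0.008,0,0]
    - [0.015,0,0]
  turn: [0,0,0,0,0,0]

```text
time_s: 16.1
tool_pos: [0.5419, 0.3875, 0.0115]
orientation: [[-0.99, -0.141, -0.007], [-0.141, 0.99, -0.003], [0.007, -0.002, -1.0]]
contact_force: [0.3, 0.2, -0.3]
width: 0.0001
```

```bash
python3 edge.py;python3 v.py side s12;python3 v.py wrist w12
```

```text
t 16.15 tcp [0.5419 0.3875 0.0115] bbox [  74  262  165   31 3011] yaw 3.6988856653528224 edge pts [0.5747 0.2601 0.5702 0.329 ]
  v 0 edge u from tcp 0.024576689283815147
  v -0.088 edge u from tcp 0.01779401600357268
  v -0.176 edge u from tcp 0.01101134272333021
  amber black-side end [0.5746 0.2565] -> centre [0.5882 0.3095]
16.2 [0.54105387 0.38760525 0.01139799] [-0.00697006  0.27801895  0.17817038]
16.25 [0.54146485 0.38764275 0.01154153] [1.02383599 0.298004   0.83245331]
```

View pics/s12.png

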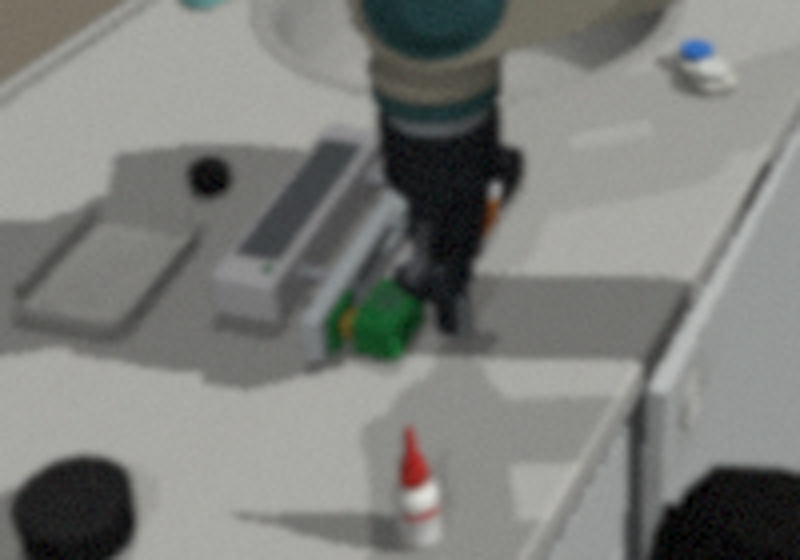

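View pics/w12.png

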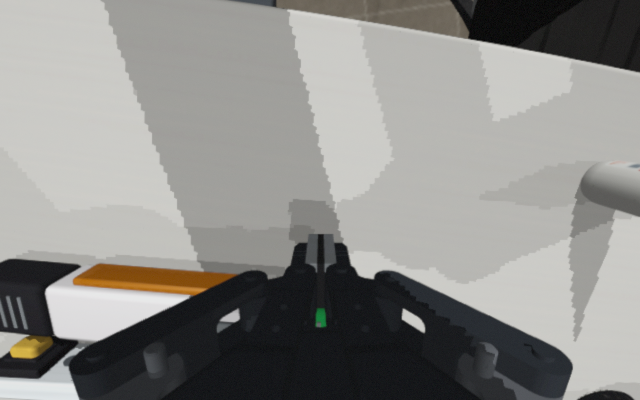

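Request:
send_rows:
  claw: [0,0,0,0,0,0,0,0,0]
  slide:
    - [0.015,0,0]
    - [0.03,0,0]
    - [0.03,-0.04,0]
    - [0.03,-0.08,0]
    - [0.03,-0.12,0]
    - [0.03,-0.16,0]
    - [0.03,-0.17,0]
    - [0.015,-0.17,0]
    - [0.005,-0.17,0]
  turn: [0,0,0,0,0,0,0,0,0]

```text
time_s: 17.15
tool_pos: [0.5614, 0.2187, 0.0125]
orientation: [[-0.99, -0.141, -0.007], [-0.141, 0.99, -0.003], [0.007, -0.002, -1.0]]
contact_force: [0.4, 1.2, 0.6]
width: 0.0002
```

Request:
send_rows:
  claw: [0,0,0,0,0,0]
  slide:
    - [-0.003,0,0]
    - [-0.006,0,0]
    - [-0.009,0,0]
    - [-0.011,0,0]
    - [-0.013,0,0]
    - [-0.013,0,0]
  turn: [0,0,0,0,0,0]

```text
time_s: 17.75
tool_pos: [0.5744, 0.2207, 0.0123]
orientation: [[-0.99, -0.141, -0.006], [-0.141, 0.99, -0.003], [0.007, -0.002, -1.0]]
contact_force: [-0.7, -0.1, 0.7]
width: 0.0001
```

```bash
python3 edge.py;python3 v.py wrist w13
```

```text
t 17.8 tcp [0.5744 0.2207 0.0123] bbox [ 379  259  193   24 3583] yaw 6.011432616912807 edge pts [0.5814 0.2557 0.5729 0.336 ]
  v 0 edge u from tcp 0.01059283089434074
  v -0.088 edge u from tcp 0.007376054766948599
  v -0.176 edge u from tcp 0.0041592786395564674
  amber black-side end [0.5722 0.2504] -> centre [0.5837 0.3039]
17.85 [0.57439231 0.22068086 0.01233861] [-0.05270538 -0.63362337  0.35133476]
```

View pics/w13.png

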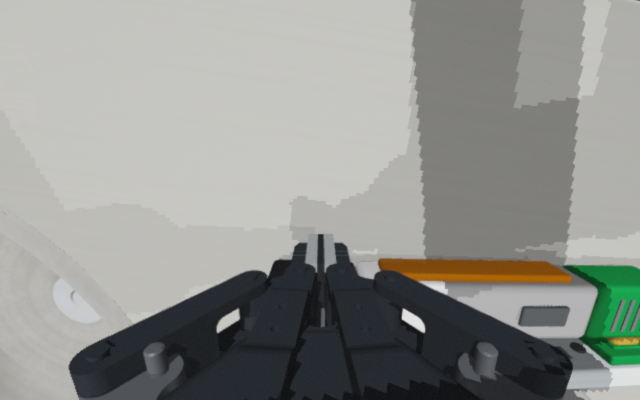

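Request:
send_rows:
  claw: [0,0,0,0,0]
  slide:
    - [-0.001,0,0]
    - [-0.002,0,0]
    - [-0.003,0,0]
    - [-0.0035,0,0]
    - [-0.004,0,0]
  turn: [0,0,0,0,0]

```text
time_s: 18.35
tool_pos: [0.5784, 0.2212, 0.0123]
orientation: [[-0.99, -0.141, -0.006], [-0.141, 0.99, -0.003], [0.007, -0.002, -1.0]]
contact_force: [-2.3, -0.8, 1.4]
width: 0.0001
```

Request:
send_rows:
  claw: [0,0,0]
  slide:
    - [-0.0005,0,0]
    - [-0.001,0,0]
    - [-0.001,0,0]
  turn: [0,0,0]

```text
time_s: 18.65
tool_pos: [0.5794, 0.2213, 0.0123]
orientation: [[-0.99, -0.141, -0.006], [-0.141, 0.99, -0.003], [0.007, -0.002, -1.0]]
contact_force: [-1.9, -0.9, 1.6]
width: 0.0003
```

Request:
send_rows:
  claw: [0,0,0]
  slide:
    - [-0.0005,0,0]
    - [-0.001,0,0]
    - [-0.001,0,0]
  turn: [0,0,0]

```text
time_s: 18.95
tool_pos: [0.5805, 0.2215, 0.0123]
orientation: [[-0.99, -0.141, -0.006], [-0.141, 0.99, -0.003], [0.006, -0.002, -1.0]]
contact_force: [-1.6, -1.8, 1.7]
width: -0.0
```

Request:
send_rows:
  claw: [0,0,0]
  slide:
    - [-0.0005,0,0]
    - [-0.001,0,0]
    - [-0.001,0,0]
  turn: [0,0,0]

```text
time_s: 19.25
tool_pos: [0.5815, 0.2217, 0.0123]
orientation: [[-0.99, -0.141, -0.006], [-0.141, 0.99, -0.003], [0.007, -0.002, -1.0]]
contact_force: [-2.2, -0.7, 2.4]
width: -0.0001
```

```bash
python3 edge.py;python3 v.py top t14
```

```text
t 19.3 tcp [0.5815 0.2217 0.0123] bbox [ 379  252  196   25 3774] yaw 8.74889016362719 edge pts [0.5869 0.2564 0.5745 0.3366]
  v 0 edge u from tcp 0.010576862643626925
  v -0.088 edge u from tcp 0.011568231326840669
  v -0.176 edge u from tcp 0.012559600010054519
  amber black-side end [0.5776 0.251 ] -> centre [0.5865 0.305 ]
19.35 [0.58152612 0.22163692 0.0123063 ] [-2.19447959 -1.71463128  2.45799947]
```

View pics/t14.png

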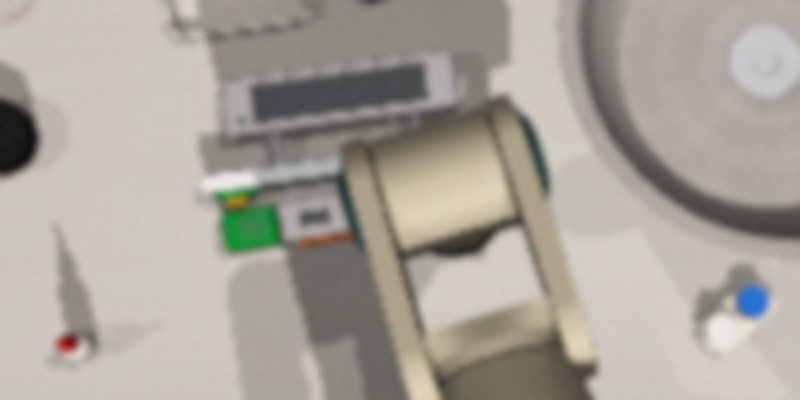

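```bash
python3 - <<'E'
from h import *
d=snapshot('wrist');im=d['color'][:,:,::-1]
cv2.imwrite('pics/w15.png',cv2.resize(im[240:380,540:640],(571,800)[::1],interpolation=cv2.INTER_CUBIC)[:600])
E
```

```text
(no output)
```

View pics/w15.png

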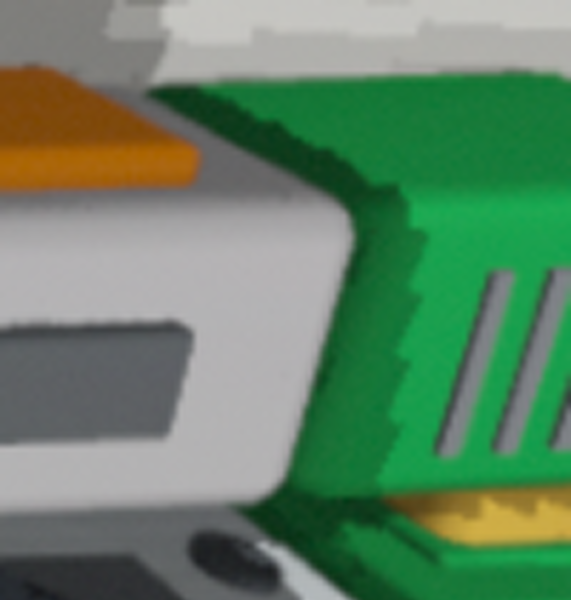

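Request:
send_rows:
  claw: [0,0,0,0]
  slide:
    - [-0.0005,0,0]
    - [-0.001,0,0]
    - [-0.0015,0,0]
    - [-0.0015,0,0]
  turn: [0,0,0,0]

```text
time_s: 19.8
tool_pos: [0.5822, 0.2217, 0.0123]
orientation: [[-0.99, -0.141, -0.008], [-0.141, 0.99, -0.004], [0.009, -0.002, -1.0]]
contact_force: [-8.4, -3.1, 5.9]
width: -0.0002
```

Request:
send_rows:
  claw: [0,0,0,0]
  slide:
    - [-0.001,0,0]
    - [-0.0012,0,0]
    - [-0.0012,0,0]
    - [-0.0012,0,0]
  turn: [0,0,0,0]

```text
time_s: 20.2
tool_pos: [0.5823, 0.2217, 0.0123]
orientation: [[-0.99, -0.141, -0.011], [-0.141, 0.99, -0.004], [0.012, -0.003, -1.0]]
contact_force: [-8.9, -3.2, 6.0]
width: 0.0002
```

```bash
python3 edge.py; python3 -c "
from h import *
s=observe();print(s['contact_force'],s['ft_torque'])"
```

```text
t 20.25 tcp [0.5823 0.2217 0.0123] bbox [ 379  251  196   26 3765] yaw 9.052348975332741 edge pts [0.5875 0.2564 0.5748 0.3364]
  v 0 edge u from tcp 0.010635494239213214
  v -0.088 edge u from tcp 0.01206924731131836
  v -0.176 edge u from tcp 0.013503000383423397
  amber black-side end [0.5784 0.251 ] -> centre [0.587  0.3051]
[-8.8051779  -2.64496642  6.61828642] [-0.41759774  1.41080675  0.012616  ]
```

Request:
send_rows:
  claw: [0,0,0,0,0]
  slide:
    - [0,0,0]
    - [0.001,0,0]
    - [0.003,0,0]
    - [0.008,0,0]
    - [0.018,0,0]
  turn: [0,0,0,0,0]

```text
time_s: 20.75
tool_pos: [0.5645, 0.2192, 0.0125]
orientation: [[-0.99, -0.141, -0.011], [-0.141, 0.99, -0.004], [0.011, -0.003, -1.0]]
contact_force: [-0.8, -0.3, -0.4]
width: 0.0
```

Request:
send_rows:
  claw: [0]
  slide:
    - [0.02,0,0]
  turn: [0]

```text
time_s: 20.85
tool_pos: [0.5449, 0.2163, 0.0127]
orientation: [[-0.99, -0.141, -0.009], [-0.141, 0.99, -0.004], [0.01, -0.002, -1.0]]
contact_force: [0.3, 0.3, -0.2]
width: 0.0001
```

Request:
send_rows:
  claw: [0]
  slide:
    - [0,0,0]
  turn: [0]

```text
time_s: 20.95
tool_pos: [0.5431, 0.2162, 0.0123]
orientation: [[-0.99, -0.141, -0.011], [-0.141, 0.99, -0.004], [0.011, -0.002, -1.0]]
contact_force: [-0.9, -0.4, 0.1]
width: -0.0001
```

```bash
python3 edge.py;python3 v.py side s16;python3 v.py wrist w16
```

```text
t 21.0 tcp [0.5431 0.2162 0.0123] bbox [ 482  309   76   26 1127] yaw -18.168014362480687 edge pts [0.564  0.3128 0.5764 0.3505]
  v 0 edge u from tcp -0.011405647410464148
  v -0.088 edge u from tcp -0.05486963168270633
  v -0.176 edge u from tcp -0.09833361595494843
  amber black-side end [0.5624 0.3084] -> centre [0.5947 0.3526]
21.05 [0.54505633 0.21643774 0.01304403] [ 0.40325986 -0.15738216  0.13706148]
21.1 [0.54541516 0.21646786 0.01310465] [-0.2620836   0.13290791  0.10764948]
```

View pics/w16.png

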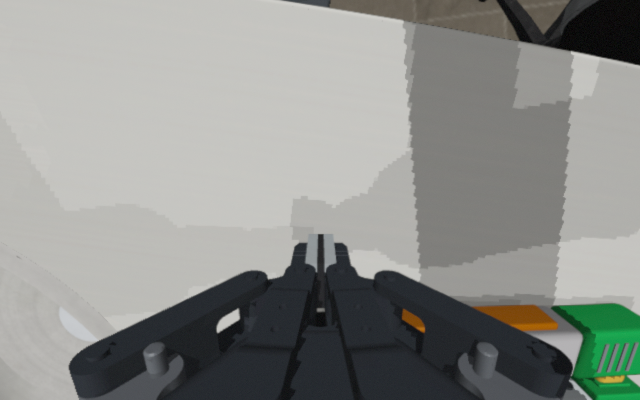

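View pics/s16.png

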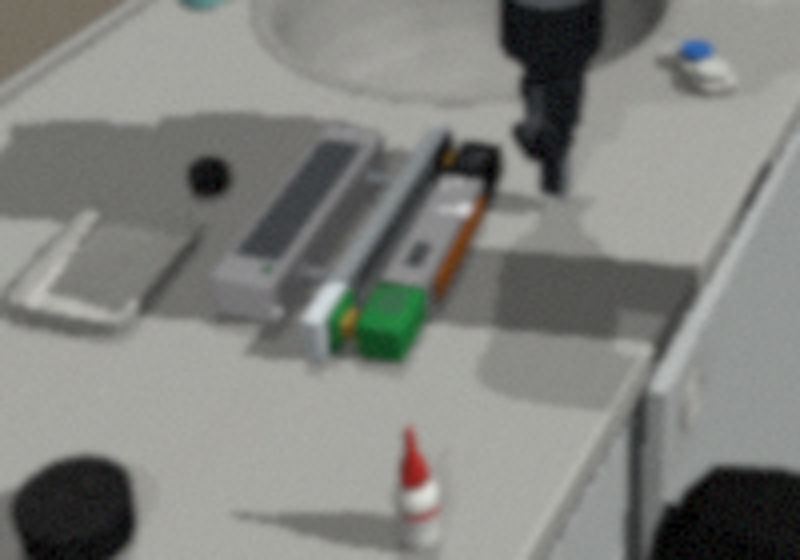

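Request:
send_rows:
  claw: [0]
  slide:
    - [0.05,0,0]
  turn: [0]

```text
time_s: 21.2
tool_pos: [0.4992, 0.2096, 0.0124]
orientation: [[-0.99, -0.139, -0.007], [-0.139, 0.99, -0.003], [0.007, -0.002, -1.0]]
contact_force: [0.2, 1.3, -0.3]
width: -0.0
```

Request:
send_rows:
  claw: [0,0,0]
  slide:
    - [0,0,0]
    - [0,0,0]
    - [0,0,0]
  turn: [0,0,0]

```text
time_s: 21.5
tool_pos: [0.501, 0.21, 0.0136]
orientation: [[-0.99, -0.139, -0.004], [-0.139, 0.99, -0.002], [0.004, -0.002, -1.0]]
contact_force: [-0.4, 0.1, -0.4]
width: 0.0
```

Request:
send_rows:
  claw: [0]
  slide:
    - [-0.03,0,0]
  turn: [0]

```text
time_s: 21.6
tool_pos: [0.5301, 0.2144, 0.0136]
orientation: [[-0.99, -0.14, -0.005], [-0.14, 0.99, -0.002], [0.005, -0.002, -1.0]]
contact_force: [0.4, 1.0, 0.4]
width: 0.0004
```

Request:
send_rows:
  claw: [0,0,0]
  slide:
    - [0,0,0]
    - [0,0,0]
    - [0,0,0]
  turn: [0,0,0]

```text
time_s: 21.9
tool_pos: [0.5305, 0.2145, 0.0139]
orientation: [[-0.99, -0.14, -0.004], [-0.14, 0.99, -0.002], [0.005, -0.001, -1.0]]
contact_force: [0.1, -0.6, -0.4]
width: 0.0004
```

Request:
send_rows:
  claw: [0]
  slide:
    - [0.05,0,0]
  turn: [0]

```text
time_s: 22.0
tool_pos: [0.4835, 0.2077, 0.0131]
orientation: [[-0.99, -0.138, -0.004], [-0.138, 0.99, -0.002], [0.004, -0.001, -1.0]]
contact_force: [-0.9, -0.2, 0.8]
width: 0.0
```

Request:
send_rows:
  claw: [0,0,0,0,0,0]
  slide:
    - [0,0.04,0]
    - [0,0.08,0]
    - [0,0.12,0]
    - [0,0.15,0]
    - [-0.02,0.165,0]
    - [-0.04,0.168,0]
  turn: [0,0,0,0,0,0]

```text
time_s: 22.6
tool_pos: [0.4993, 0.3819, 0.0132]
orientation: [[-0.99, -0.141, -0.003], [-0.141, 0.99, -0.001], [0.003, -0.001, -1.0]]
contact_force: [1.0, -0.7, -1.1]
width: 0.0002
```

Request:
send_rows:
  claw: [0]
  slide:
    - [0.05,0,0]
  turn: [0]

```text
time_s: 22.7
tool_pos: [0.4554, 0.3763, 0.0106]
orientation: [[-0.99, -0.139, -0.002], [-0.139, 0.99, -0.001], [0.002, -0.001, -1.0]]
contact_force: [-0.7, 0.9, 0.4]
width: 0.0
```

Request:
send_rows:
  claw: [0,0,0,0]
  slide:
    - [0,0,0]
    - [-0.01,0,0]
    - [-0.02,0,0]
    - [-0.02,0,0]
  turn: [0,0,0,0]

```text
time_s: 23.1
tool_pos: [0.478, 0.3796, 0.0125]
orientation: [[-0.991, -0.137, 0.002], [-0.137, 0.991, 0.001], [-0.002, 0.001, -1.0]]
contact_force: [0.4, 0.6, -0.1]
width: 0.0
```

Request:
send_rows:
  claw: [0]
  slide:
    - [0.05,0,0]
  turn: [0]

```text
time_s: 23.2
tool_pos: [0.4326, 0.373, 0.0124]
orientation: [[-0.991, -0.133, 0.005], [-0.133, 0.991, 0.002], [-0.005, 0.002, -1.0]]
contact_force: [-1.9, 1.3, 0.4]
width: 0.0002
```

Request:
send_rows:
  claw: [0,0,0,0,0]
  slide:
    - [0,0,0]
    - [-0.01,0,0]
    - [-0.03,0,0]
    - [-0.05,0,0]
    - [-0.05,0,0]
  turn: [0,0,0,0,0]

```text
time_s: 23.7
tool_pos: [0.4865, 0.3802, 0.0145]
orientation: [[-0.991, -0.131, 0.01], [-0.131, 0.991, 0.005], [-0.01, 0.004, -1.0]]
contact_force: [-0.0, -0.1, -0.1]
width: -0.0
```

Request:
send_rows:
  claw: [0]
  slide:
    - [0.05,0,0]
  turn: [0]

```text
time_s: 23.8
tool_pos: [0.4414, 0.3739, 0.0139]
orientation: [[-0.992, -0.127, 0.013], [-0.127, 0.992, 0.007], [-0.013, 0.005, -1.0]]
contact_force: [-0.4, 0.7, -0.1]
width: -0.0002
```

Request:
send_rows:
  claw: [0,0,0,0,0]
  slide:
    - [0,0,0]
    - [-0.02,0,0]
    - [-0.05,0,0]
    - [-0.075,0,0]
    - [-0.075,0,0]
  turn: [0,0,0,0,0]

```text
time_s: 24.3
tool_pos: [0.5193, 0.3837, 0.0162]
orientation: [[-0.992, -0.125, 0.016], [-0.125, 0.992, 0.009], [-0.017, 0.006, -1.0]]
contact_force: [-0.1, 0.7, 0.1]
width: 0.0
```

```bash
python3 edge.py;python3 v.py wrist w17; python3 -c "
from h import *
s=observe();print(s['orientation'])"
```

```text
t 24.35 tcp [0.5193 0.3837 0.0162] bbox [ 97 308  69  25 847] yaw 33.637434182284274 edge pts [0.5895 0.261  0.5691 0.2917]
  v 0 edge u from tcp -0.01063361401454312
  v -0.088 edge u from tcp 0.03315536554628282
  v -0.176 edge u from tcp 0.07694434510710876
  amber black-side end [0.5863 0.2574] -> centre [0.5717 0.3101]
24.4 [0.51647233 0.3835984  0.01530719] [-0.63366949  0.01417074  0.02866572]
[[-0.99190476 -0.12629755  0.01318631]
 [-0.12620989  0.99197682  0.00728406]
 [-0.01400047  0.00556085 -0.99988653]]
```

View pics/w17.png

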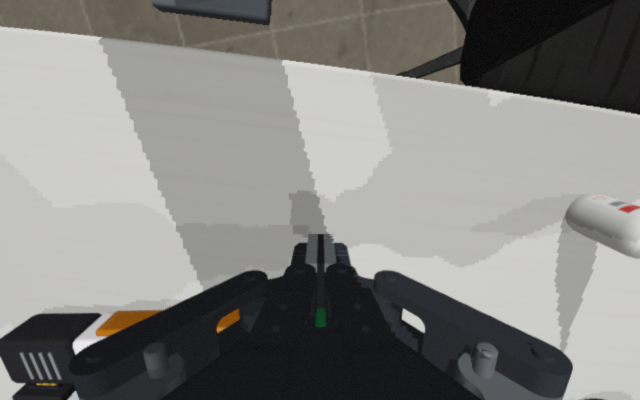

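Request:
send_rows:
  claw: [0,0,0,0,0,0]
  slide:
    - [-0.01,0.001,0]
    - [-0.02,0.002,0]
    - [-0.028,0.002,0]
    - [-0.033,0.002,0]
    - [-0.036,0.002,0]
    - [-0.036,0.002,0]
  turn: [-0.4,-0.8,-0.8,-0.8,-0.8,-0.8]

```text
time_s: 25.0
tool_pos: [0.552, 0.3901, 0.0158]
orientation: [[-0.99, -0.14, 0.013], [-0.14, 0.99, 0.007], [-0.014, 0.005, -1.0]]
contact_force: [-0.7, -0.3, 0.5]
width: -0.0002
```

Request:
send_rows:
  claw: [0,0,0]
  slide:
    - [-0.001,0,0]
    - [-0.0015,0,0]
    - [-0.0015,0,0]
  turn: [0,0,0]

```text
time_s: 25.3
tool_pos: [0.5533, 0.3903, 0.0158]
orientation: [[-0.99, -0.14, 0.013], [-0.14, 0.99, 0.007], [-0.014, 0.005, -1.0]]
contact_force: [-0.2, -0.5, -0.0]
width: -0.0
```

Request:
send_rows:
  claw: [0,0,0]
  slide:
    - [-0.0005,0,0]
    - [-0.001,0,0]
    - [-0.001,0,0]
  turn: [0,0,0]

```text
time_s: 25.6
tool_pos: [0.5543, 0.3905, 0.0159]
orientation: [[-0.99, -0.14, 0.013], [-0.14, 0.99, 0.007], [-0.014, 0.005, -1.0]]
contact_force: [-0.3, -0.2, 0.1]
width: -0.0002
```

```bash
python3 edge.py
```

```text
t 25.65 tcp [0.5543 0.3905 0.0159] bbox [  76  255  188   23 3478] yaw 9.158192445171148 edge pts [0.5865 0.2611 0.5737 0.3409]
  v 0 edge u from tcp 0.011229558404685916
  v -0.088 edge u from tcp 0.01292748955158203
  v -0.176 edge u from tcp 0.014625420698478265
  amber black-side end [0.5867 0.2574] -> centre [0.5952 0.3114]
```

Request:
send_rows:
  claw: [0,0,0]
  slide:
    - [-0.0005,0,0]
    - [-0.001,0,0]
    - [-0.001,0,0]
  turn: [0,0,0]

```text
time_s: 25.95
tool_pos: [0.5552, 0.3907, 0.0159]
orientation: [[-0.99, -0.14, 0.013], [-0.14, 0.99, 0.007], [-0.013, 0.005, -1.0]]
contact_force: [-2.6, 0.1, 1.9]
width: 0.0001
```

Request:
send_rows:
  claw: [0,0,0]
  slide:
    - [-0.0005,0,0]
    - [-0.001,0,0]
    - [-0.001,0,0]
  turn: [0,0,0]

```text
time_s: 26.25
tool_pos: [0.5562, 0.3909, 0.0158]
orientation: [[-0.99, -0.14, 0.013], [-0.14, 0.99, 0.007], [-0.013, 0.006, -1.0]]
contact_force: [0.3, 1.5, 1.4]
width: 0.0003
```

Request:
send_rows:
  claw: [0,0,0]
  slide:
    - [-0.0005,0,0]
    - [-0.001,0,0]
    - [-0.001,0,0]
  turn: [0,0,0]

```text
time_s: 26.55
tool_pos: [0.5572, 0.3911, 0.0159]
orientation: [[-0.99, -0.14, 0.013], [-0.14, 0.99, 0.008], [-0.014, 0.006, -1.0]]
contact_force: [-1.9, -0.3, 1.2]
width: -0.0001
```

Request:
send_rows:
  claw: [0,0,0]
  slide:
    - [-0.0005,0,0]
    - [-0.001,0,0]
    - [-0.001,0,0]
  turn: [0,0,0]

```text
time_s: 26.85
tool_pos: [0.558, 0.3913, 0.0159]
orientation: [[-0.99, -0.14, 0.012], [-0.14, 0.99, 0.007], [-0.013, 0.006, -1.0]]
contact_force: [-3.7, -0.3, 1.5]
width: -0.0005
```

```bash
python3 edge.py
```

```text
t 26.9 tcp [0.558  0.3913 0.0159] bbox [  74  253  190   22 3625] yaw 7.422380944160886 edge pts [0.5868 0.2612 0.5763 0.3416]
  v 0 edge u from tcp 0.01180068003760092
  v -0.088 edge u from tcp 0.010820374387723413
  v -0.176 edge u from tcp 0.009840068737846017
  amber black-side end [0.5867 0.2575] -> centre [0.5968 0.3113]
```

Request:
send_rows:
  claw: [0,0,0,0]
  slide:
    - [-0.0005,0,0]
    - [-0.001,0,0]
    - [-0.0014,0,0]
    - [-0.0014,0,0]
  turn: [0,0,0,0]

```text
time_s: 27.3
tool_pos: [0.5585, 0.3915, 0.0158]
orientation: [[-0.99, -0.141, 0.01], [-0.14, 0.99, 0.007], [-0.011, 0.005, -1.0]]
contact_force: [-8.0, -1.8, 4.0]
width: 0.0002
```

Request:
send_rows:
  claw: [0,0,0,0]
  slide:
    - [-0.0012,0,-0.0003]
    - [-0.0014,0,-0.0005]
    - [-0.0015,0,-0.0005]
    - [-0.0015,0,-0.0005]
  turn: [0,0,0,0]

```text
time_s: 27.7
tool_pos: [0.5588, 0.3915, 0.0159]
orientation: [[-0.99, -0.141, 0.007], [-0.141, 0.99, 0.006], [-0.008, 0.005, -1.0]]
contact_force: [-9.2, -0.9, 4.2]
width: 0.0002
```

Request:
send_rows:
  claw: [0,0,0,0]
  slide:
    - [-0.0014,0,-0.0005]
    - [-0.0016,0,-0.0012]
    - [-0.0016,0,-0.0012]
    - [-0.0016,0,-0.0012]
  turn: [0,0,0,0]

```text
time_s: 28.1
tool_pos: [0.5589, 0.3916, 0.016]
orientation: [[-0.99, -0.141, 0.003], [-0.141, 0.99, 0.004], [-0.004, 0.004, -1.0]]
contact_force: [-7.9, -1.4, 0.4]
width: -0.0002
```

```bash
python3 edge.py; python3 v.py side s18; python3 -c "
from h import *
s=observe();print(s['contact_force'],s['ft_torque'])"
```

```text
t 28.15 tcp [0.5589 0.3916 0.016 ] bbox [  74  252  190   22 3561] yaw 7.212718860088835 edge pts [0.5871 0.2614 0.5769 0.3419]
  v 0 edge u from tcp 0.011641973209445815
  v -0.088 edge u from tcp 0.010246477145825534
  v -0.176 edge u from tcp 0.008850981082205145
  amber black-side end [0.5874 0.2577] -> centre [0.5978 0.3114]
28.2 [0.55894857 0.39156891 0.01600671] [-8.20403787 -0.64295011  1.00274328]
[-8.20403787 -0.64295011  1.00274328] [-0.07810064  1.27866845 -0.01021126]
```

Request:
send_rows:
  claw: [0,0,0,0]
  slide:
    - [-0.0016,0,-0.0008]
    - [-0.002,0,-0.0009]
    - [-0.0022,0,-0.0009]
    - [-0.0022,0,-0.0009]
  turn: [0,0,0,0]

```text
time_s: 28.6
tool_pos: [0.5593, 0.3916, 0.016]
orientation: [[-0.99, -0.142, -0.001], [-0.142, 0.99, 0.003], [0.001, 0.003, -1.0]]
contact_force: [-11.0, -1.5, 2.8]
width: -0.0005
```

Request:
send_rows:
  claw: [0,0,0,0,0,0]
  slide:
    - [-0.0005,0,0]
    - [0.0005,0,0]
    - [0.0015,0,0]
    - [0.004,0,0]
    - [0.01,0,0]
    - [0.025,0,0]
  turn: [0,0,0,0,0,0]

```text
time_s: 29.2
tool_pos: [0.535, 0.3879, 0.0161]
orientation: [[-0.99, -0.141, -0.0], [-0.141, 0.99, 0.003], [-0.0, 0.003, -1.0]]
contact_force: [0.5, 0.8, -0.2]
width: -0.0
```

Request:
send_rows:
  claw: [0]
  slide:
    - [0.05,0,0]
  turn: [0]

```text
time_s: 29.3
tool_pos: [0.4871, 0.3805, 0.0158]
orientation: [[-0.99, -0.139, 0.002], [-0.139, 0.99, 0.004], [-0.003, 0.004, -1.0]]
contact_force: [0.4, 0.9, 1.1]
width: 0.0002
```

Request:
send_rows:
  claw: [0,0,0]
  slide:
    - [0,0,0]
    - [-0.02,0,0]
    - [-0.02,0,0]
  turn: [0,0,0]

```text
time_s: 29.6
tool_pos: [0.5083, 0.3834, 0.0166]
orientation: [[-0.99, -0.138, 0.005], [-0.138, 0.99, 0.005], [-0.006, 0.004, -1.0]]
contact_force: [0.5, -0.1, 0.5]
width: -0.0002
```

Request:
send_rows:
  claw: [0]
  slide:
    - [0.05,0,0]
  turn: [0]

```text
time_s: 29.7
tool_pos: [0.4618, 0.3763, 0.0153]
orientation: [[-0.991, -0.135, 0.007], [-0.134, 0.991, 0.006], [-0.008, 0.005, -1.0]]
contact_force: [-0.8, 1.8, 0.4]
width: 0.0003
```

Request:
send_rows:
  claw: [0,0,0]
  slide:
    - [0,0,0]
    - [-0.02,0,0]
    - [-0.02,0,0]
  turn: [0,0,0]

```text
time_s: 30.0
tool_pos: [0.4831, 0.3793, 0.0163]
orientation: [[-0.991, -0.134, 0.009], [-0.134, 0.991, 0.007], [-0.01, 0.006, -1.0]]
contact_force: [0.5, -0.8, 0.9]
width: -0.0
```

```bash
python3 v.py side s19; python3 v.py top t19;python3 v.py wrist w19
```

```text
30.05 [0.48233944 0.37925018 0.01608751] [-0.50710323  0.14160402  0.30066061]
30.1 [0.48182822 0.37916952 0.0158226 ] [0.3038997  0.17855497 0.36281822]
30.15 [0.48149403 0.37909806 0.01560265] [-0.0337851  -0.73150642  0.1044111 ]
```

View pics/s19.png

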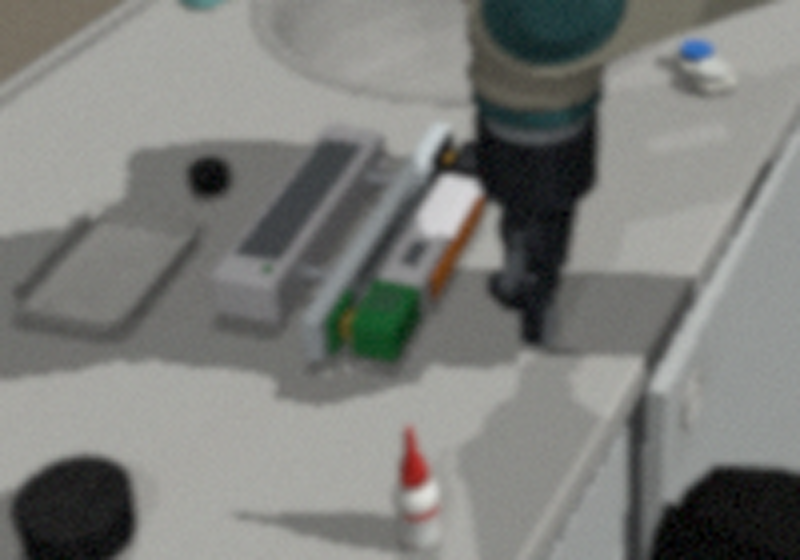

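View pics/t19.png

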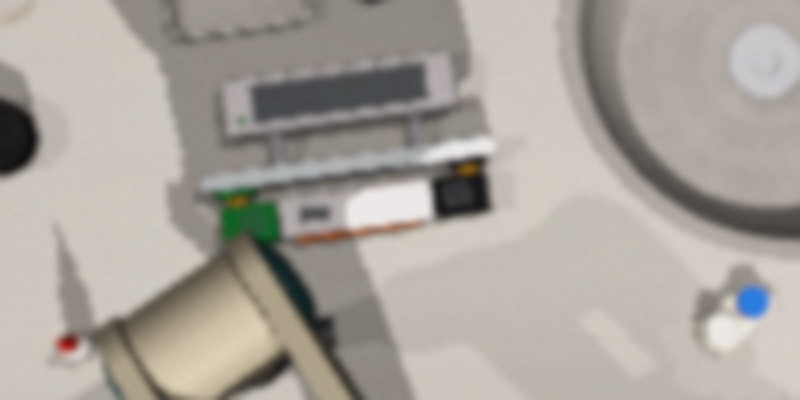

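Request:
send_rows:
  claw: [0,0,0,0,0,0,0,0,0,0]
  slide:
    - [0,-0.04,0]
    - [0,-0.08,0]
    - [0,-0.12,0]
    - [0,-0.15,0]
    - [-0.01,-0.167,0]
    - [-0.03,-0.167,0]
    - [-0.048,-0.167,0]
    - [-0.06,-0.167,0]
    - [-0.067,-0.167,0]
    - [-0.067,-0.167,0]
  turn: [-0.4,-0.4,-0.4,-0.4,-0.4,-0.4,-0.4,-0.4,-0.4,-0.4]

```text
time_s: 31.15
tool_pos: [0.5705, 0.2227, 0.0153]
orientation: [[-0.99, -0.141, 0.007], [-0.141, 0.99, 0.006], [-0.008, 0.005, -1.0]]
contact_force: [-0.5, -0.4, -0.1]
width: -0.0001
```

```bash
python3 edge.py;python3 v.py wrist w20
```

```text
t 31.2 tcp [0.5705 0.2227 0.0153] bbox [ 398  269  160   24 2893] yaw 4.920236439512405 edge pts [0.5836 0.2705 0.5776 0.3401]
  v 0 edge u from tcp 0.017182336036413063
  v -0.088 edge u from tcp 0.012272268196049175
  v -0.176 edge u from tcp 0.0073622003556852895
  amber black-side end [0.5736 0.2646] -> centre [0.5861 0.3178]
31.25 [0.56972102 0.22268134 0.01509481] [-0.20615006  0.59302406 -0.19470131]
```

View pics/w20.png

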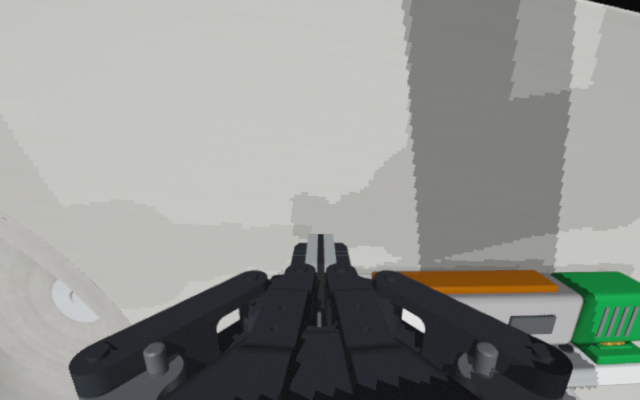

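Request:
send_rows:
  claw: [0,0,0,0,0]
  slide:
    - [-0.003,0,0]
    - [-0.005,0,0]
    - [-0.0065,0,0]
    - [-0.0075,0,0]
    - [-0.0075,0,0]
  turn: [0,0,0,0,0]

```text
time_s: 31.75
tool_pos: [0.5772, 0.2238, 0.0152]
orientation: [[-0.99, -0.141, 0.006], [-0.141, 0.99, 0.006], [-0.007, 0.005, -1.0]]
contact_force: [0.1, -0.2, -0.4]
width: -0.0004
```

```bash
python3 edge.py
```

```text
t 31.8 tcp [0.5772 0.2238 0.0152] bbox [ 373  260  188   23 3392] yaw 5.885816524507563 edge pts [0.5863 0.2566 0.578  0.3369]
  v 0 edge u from tcp 0.012359158700230001
  v -0.088 edge u from tcp 0.008913983451457275
  v -0.176 edge u from tcp 0.0054688082026845474
  amber black-side end [0.5786 0.2515] -> centre [0.5901 0.3049]
```

Request:
send_rows:
  claw: [0,0,0]
  slide:
    - [-0.0005,0,0]
    - [-0.001,0,0]
    - [-0.001,0,0]
  turn: [0,0,0]

```text
time_s: 32.1
tool_pos: [0.5782, 0.2239, 0.0152]
orientation: [[-0.99, -0.141, 0.006], [-0.141, 0.99, 0.006], [-0.007, 0.005, -1.0]]
contact_force: [0.1, -0.6, -0.0]
width: -0.0
```

Request:
send_rows:
  claw: [0,0,0,0]
  slide:
    - [-0.0007,0,0]
    - [-0.0014,0,0]
    - [-0.002,0,0]
    - [-0.002,0,0]
  turn: [0,0,0,0]

```text
time_s: 32.5
tool_pos: [0.5802, 0.2242, 0.0152]
orientation: [[-0.99, -0.141, 0.006], [-0.141, 0.99, 0.006], [-0.007, 0.005, -1.0]]
contact_force: [0.2, -0.6, 0.7]
width: -0.0004
```

Request:
send_rows:
  claw: [0,0,0]
  slide:
    - [-0.0005,0,0]
    - [-0.001,0,0]
    - [-0.001,0,0]
  turn: [0,0,0]

```text
time_s: 32.8
tool_pos: [0.5813, 0.2243, 0.0152]
orientation: [[-0.99, -0.141, 0.006], [-0.141, 0.99, 0.006], [-0.007, 0.005, -1.0]]
contact_force: [-0.9, 0.0, -0.0]
width: 0.0003
```

Request:
send_rows:
  claw: [0,0,0]
  slide:
    - [-0.0005,0,0]
    - [-0.001,0,-0.0002]
    - [-0.001,0,-0.0002]
  turn: [0,0,0]

```text
time_s: 33.1
tool_pos: [0.5819, 0.2244, 0.0152]
orientation: [[-0.99, -0.141, 0.005], [-0.141, 0.99, 0.006], [-0.006, 0.005, -1.0]]
contact_force: [-1.7, -0.8, 0.7]
width: 0.0002
```

```bash
python3 edge.py
```

```text
t 33.15 tcp [0.5819 0.2244 0.0152] bbox [ 374  253  189   22 3558] yaw 7.214278733509552 edge pts [0.5875 0.2571 0.5774 0.3368]
  v 0 edge u from tcp 0.00966958609953711
  v -0.088 edge u from tcp 0.008264237727819751
  v -0.176 edge u from tcp 0.006858889356102395
  amber black-side end [0.5797 0.2519] -> centre [0.59   0.3057]
```

Request:
send_rows:
  claw: [0,0,0,0]
  slide:
    - [-0.0005,0,-0.0003]
    - [-0.001,0,-0.0005]
    - [-0.0014,0,-0.0006]
    - [-0.0014,0,-0.0006]
  turn: [0,0,0,0]

```text
time_s: 33.55
tool_pos: [0.5826, 0.2243, 0.0152]
orientation: [[-0.99, -0.141, 0.003], [-0.141, 0.99, 0.005], [-0.004, 0.004, -1.0]]
contact_force: [-4.3, -1.8, 0.2]
width: 0.0001
```

Request:
send_rows:
  claw: [0,0,0,0]
  slide:
    - [-0.001,0,-0.0003]
    - [-0.0014,0,-0.0006]
    - [-0.0016,0,-0.0006]
    - [-0.0016,0,-0.0006]
  turn: [0,0,0,0]

```text
time_s: 33.95
tool_pos: [0.5829, 0.2243, 0.0152]
orientation: [[-0.99, -0.142, -0.0], [-0.142, 0.99, 0.004], [-0.0, 0.004, -1.0]]
contact_force: [-7.3, -2.0, 1.4]
width: 0.0
```

```bash
python3 edge.py
```

```text
t 34.0 tcp [0.5829 0.2243 0.0152] bbox [ 374  252  190   23 3598] yaw 8.035295361706222 edge pts [0.589  0.2571 0.5778 0.337 ]
  v 0 edge u from tcp 0.01061884914507613
  v -0.088 edge u from tcp 0.010459401051513348
  v -0.176 edge u from tcp 0.010299952957950683
  amber black-side end [0.5808 0.2519] -> centre [0.5904 0.3058]
```

Request:
send_rows:
  claw: [0,0,0,0]
  slide:
    - [-0.0014,0,-0.0006]
    - [-0.0018,0,-0.0008]
    - [-0.002,0,-0.0009]
    - [-0.002,0,-0.0009]
  turn: [0,0,0,0]

```text
time_s: 34.4
tool_pos: [0.5833, 0.2243, 0.0153]
orientation: [[-0.99, -0.142, -0.005], [-0.142, 0.99, 0.003], [0.004, 0.003, -1.0]]
contact_force: [-9.4, -3.0, 1.6]
width: 0.0003
```

Request:
send_rows:
  claw: [0,0,0,0]
  slide:
    - [-0.0018,0,-0.0008]
    - [-0.0022,0,-0.001]
    - [-0.0023,0,-0.001]
    - [-0.0023,0,-0.001]
  turn: [0,0,0,0]

```text
time_s: 34.8
tool_pos: [0.5835, 0.2243, 0.0154]
orientation: [[-0.99, -0.142, -0.01], [-0.142, 0.99, 0.001], [0.01, 0.003, -1.0]]
contact_force: [-11.4, -2.3, 3.3]
width: -0.0002
```

```bash
python3 edge.py;python3 v.py side s21
```

```text
t 34.85 tcp [0.5835 0.2243 0.0154] bbox [ 374  252  190   23 3547] yaw 8.117552860205913 edge pts [0.5893 0.257  0.5779 0.3367]
  v 0 edge u from tcp 0.010358408463114038
  v -0.088 edge u from tcp 0.010279619313616446
  v -0.176 edge u from tcp 0.010200830164118968
  amber black-side end [0.5815 0.2519] -> centre [0.591  0.3058]
34.9 [0.58348189 0.2242824  0.01533116] [-11.4594101   -3.52753048   2.78218538]
```

View pics/s21.png

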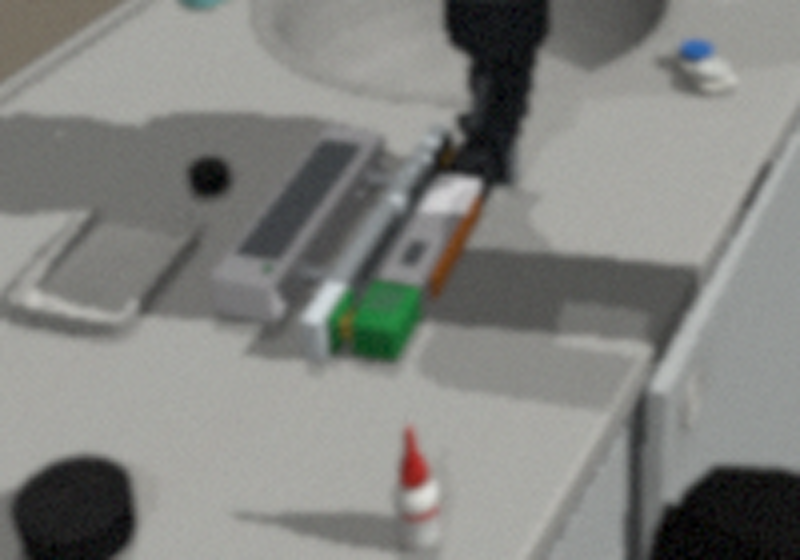

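Request:
send_rows:
  claw: [0,0,0,0,0,0,0,0]
  slide:
    - [-0.0008,0,0]
    - [0,0,0]
    - [0.001,0,0]
    - [0.002,0,0]
    - [0.005,0,0]
    - [0.012,0,0]
    - [0.03,0,-0.01]
    - [0.05,0,-0.04]
  turn: [0,0,0,0,0,0,0,0]

```text
time_s: 35.7
tool_pos: [0.532, 0.2163, 0.0531]
orientation: [[-0.99, -0.142, -0.016], [-0.142, 0.99, -0.001], [0.016, 0.002, -1.0]]
contact_force: [-0.5, 0.2, 0.7]
width: -0.0
```

Request:
send_rows:
  claw: [0,0,0,0,0,0]
  slide:
    - [0.03,0.02,-0.04]
    - [0.04,0.04,-0.07]
    - [0.05,0.06,-0.1]
    - [0.05,0.08,-0.12]
    - [0.05,0.085,-0.12]
    - [0.05,0.085,-0.12]
  turn: [0,0,0,0,0,0]

```text
time_s: 36.3
tool_pos: [0.4721, 0.2937, 0.1737]
orientation: [[-0.99, -0.143, -0.015], [-0.143, 0.99, -0.001], [0.015, 0.002, -1.0]]
contact_force: [-0.6, -0.0, 0.0]
width: -0.0005
```

```bash
python3 v.py side s22; python3 v.py wrist w22; python3 v.py top t22
```

```text
36.35 [0.47194462 0.29286199 0.17263587] [ 0.64043437  0.43974937 -0.48238203]
36.4 [0.47191724 0.29247866 0.17221492] [ 0.10687329 -0.42935022 -0.17721254]
36.45 [0.47197606 0.29234548 0.17216581] [ 0.10883992 -0.92279573 -0.27009495]
```

View pics/s22.png

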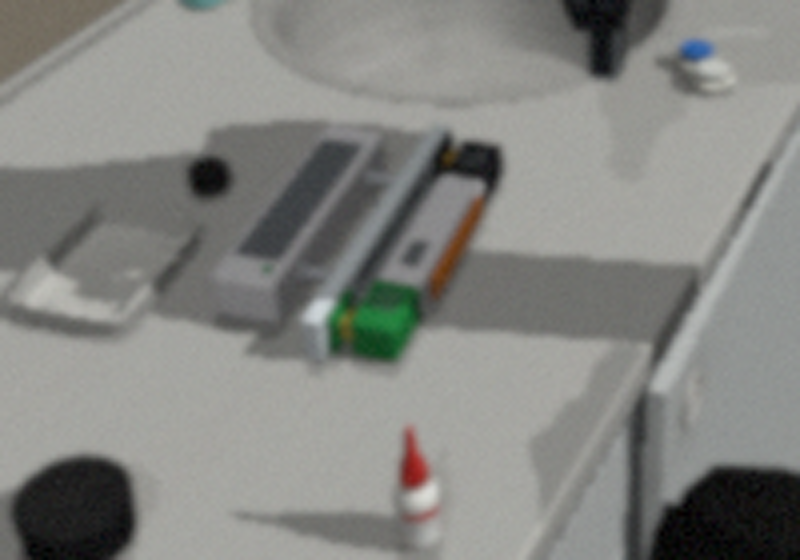

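View pics/w22.png

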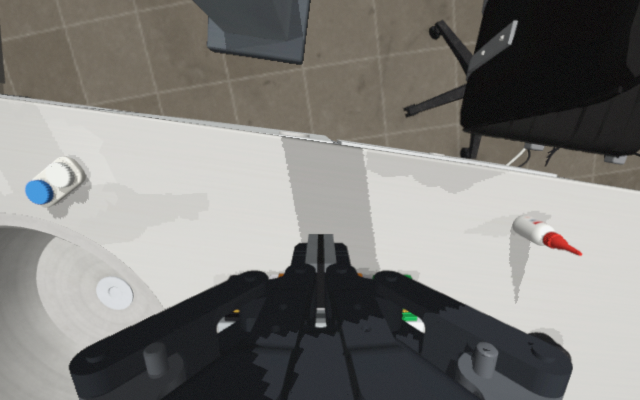

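View pics/t22.png

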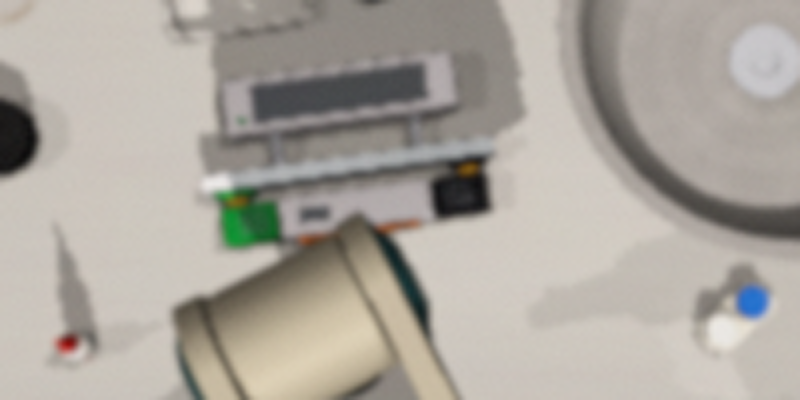

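Request:
send_rows:
  claw: [0,0,0,0,0,0,0,0,0]
  slide:
    - [-0.03,0.02,0]
    - [-0.07,0.045,0]
    - [-0.11,0.07,0]
    - [-0.14,0.09,0]
    - [-0.158,0.098,0.02]
    - [-0.158,0.098,0.05]
    - [-0.158,0.098,0.08]
    - [-0.158,0.098,0.09]
    - [-0.158,0.098,0.09]
  turn: [0,0,0,0,0,0,0,0,0]

```text
time_s: 37.35
tool_pos: [0.6121, 0.41, 0.0762]
orientation: [[-0.99, -0.14, -0.023], [-0.14, 0.99, -0.005], [0.023, -0.002, -1.0]]
contact_force: [0.8, 0.0, -0.6]
width: -0.0001
```

```bash
python3 v.py wrist w23
```

```text
37.4 [0.61298262 0.41073669 0.07900218] [-0.96167933  0.07479152  1.77721376]
```

View pics/w23.png

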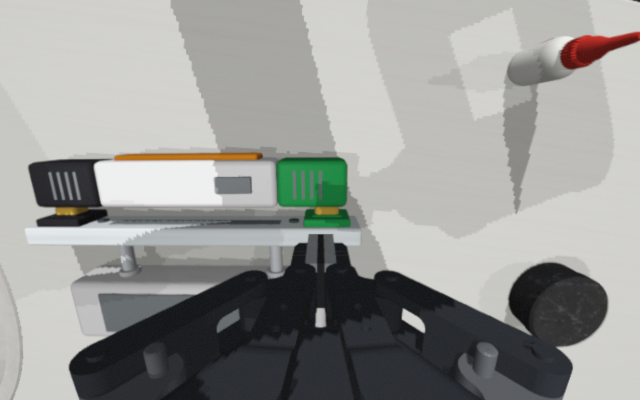

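```bash
python3 - <<'E'
from h import *
im=cv2.imread('pics/w23.png')
a=cv2.resize(im[190:250,20:120],(800,480),interpolation=cv2.INTER_CUBIC)
b=cv2.resize(im[190:250,270:370],(800,480),interpolation=cv2.INTER_CUBIC)
cv2.imwrite('pics/w23b.png',a);cv2.imwrite('pics/w23g.png',b)
E
```

```text
(no output)
```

View pics/w23g.png

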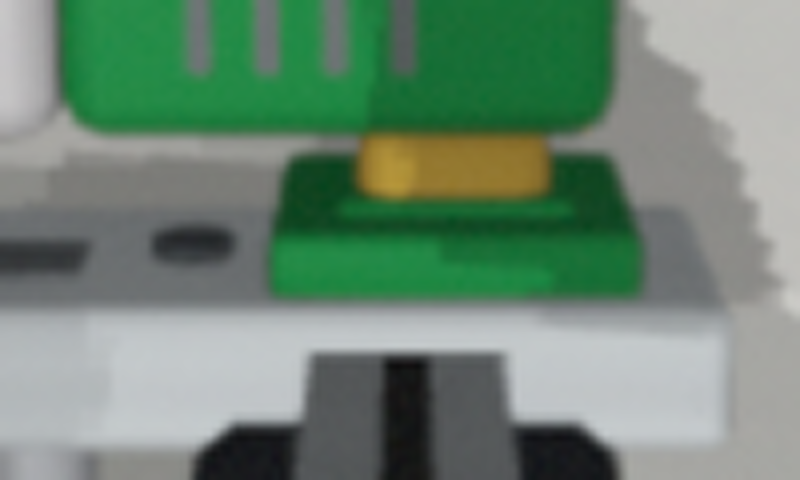

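View pics/w23b.png

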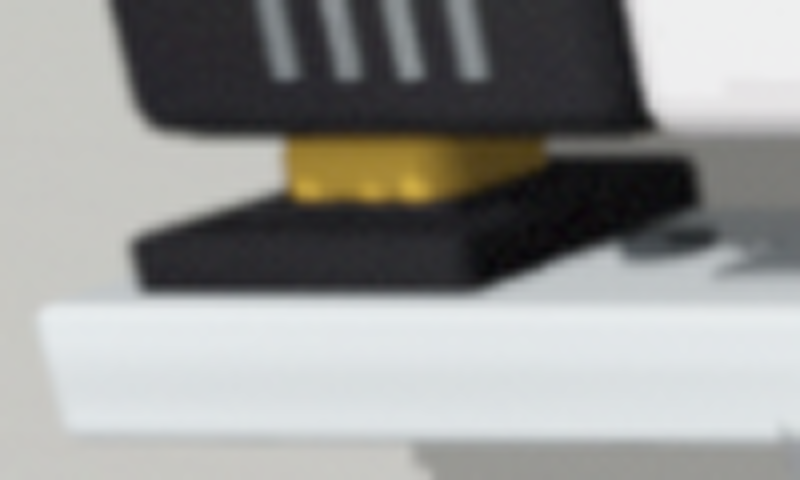

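```bash
python3 - <<'E'
from h import *
np.set_printoptions(precision=4,suppress=True)
d=snapshot('wrist')
R=np.array(observe()['orientation']);p=np.array([.6126,.4104,.0782])
# pose at capture approx
tp=(p,R);print(observe()['tool_pos'])
def f(q,x0): return [((x+.5)/8-.5+x0,(y+.5)/8-.5+190) for x,y in q]
u=np.array([.990,.1405]) ;w=np.array([-.1405,.990])
lamp=np.r_[onz(d,f([(450,132)],270),.0295,tp),onz(d,f([(420,133)],20),.0295,tp)][:,:2]
rail=np.r_[onz(d,f([(450,305)],270),.034,tp),onz(d,f([(420,306)],20),.034,tp)][:,:2]
rv=rail[0]-rail[1];rv/=np.linalg.norm(rv);n=np.array([rv[1],-rv[0]])
print('rail yaw',np.degrees(np.arctan2(-rv[0],rv[1])),'dist lamp->rail G,B',(rail[0]-lamp[0])@n,(rail[0]-lamp[1])@n)
lv=lamp[0]-lamp[1];print('lamp yaw',np.degrees(np.arctan2(-lv[0],lv[1])))
# back edge of rail for scale 
rb=np.r_[onz(d,f([(100,440)],270),.034,tp),onz(d,f([(420,436)],20),.034,tp)][:,:2];print('rail depth',(rb-rail[0])@n)
# brass/collar: tip rear top edge
E
```

```text
[0.6136 0.4113 0.0809]
rail yaw 8.225340933998387 dist lamp->rail G,B 0.014892070252156508 0.015295113049785524
lamp yaw 8.102139036450959
rail depth [0.013  0.0129]
```

```bash
python3 - <<'E'
import cv2,numpy as np
from h import *
v=[]
for n in('s12','s16','s19','s21','s22'):
    im=cv2.imread(f'pics/{n}.png')[270:370,295:435]
    v.append(cv2.resize(im,(260,186),interpolation=cv2.INTER_CUBIC))
v.append(v[-1]*0)
cv2.imwrite('pics/cmp.png',np.vstack([np.hstack(v[:3]),np.hstack(v[3:])]))
E
```

```text
(no output)
```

View pics/cmp.png

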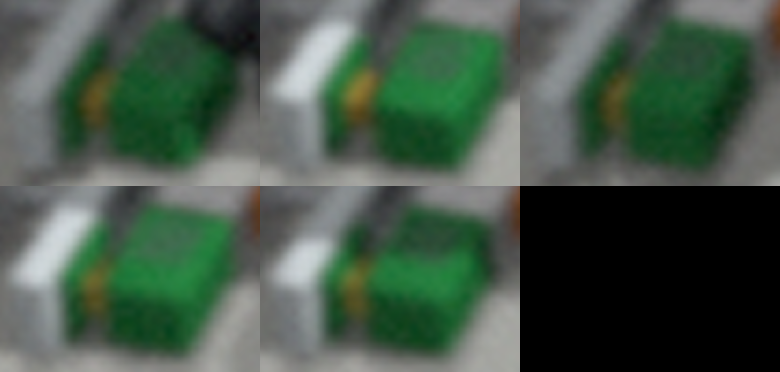

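```bash
python3 -c "
from h import *
s=observe();print(s['joints'],s['tool_pos'])"
```

```text
[ 0.53767537  0.76465335  0.79318157  0.00747242  1.59872078 -1.17383531] [0.61360072 0.4112737  0.08093995]
```

Request:
send_rows:
  claw: [0,0,0,0,0,0,0,0,0,0]
  slide:
    - [0,0,-0.03]
    - [0.005,0,-0.06]
    - [0.01,0,-0.08]
    - [0.015,0,-0.08]
    - [0.02,0,-0.08]
    - [0.025,0,-0.08]
    - [0.03,0,-0.08]
    - [0.035,0,-0.08]
    - [0.04,0,-0.08]
    - [0.04,0,-0.08]
  turn: [8,16,24,32,40,48,56,64,72,80]

```text
time_s: 38.45
tool_pos: [0.5756, 0.4061, 0.165]
orientation: [[-0.305, 0.952, -0.013], [0.952, 0.305, 0.001], [0.005, -0.012, -1.0]]
contact_force: [1.2, 0.2, 0.3]
width: 0.0003
```

Request:
send_rows:
  claw: [0,0,0,0,0,0,0,0,0,0]
  slide:
    - [0,0,0]
    - [0,0,0]
    - [0,0,0]
    - [0,0,0]
    - [0,0,0]
    - [0,0,0]
    - [0,0,0]
    - [0,0,0]
    - [0,0,0]
    - [0,0,0]
  turn: [8,16,24,32,40,48,56,64,72,80]

```text
time_s: 39.45
tool_pos: [0.5763, 0.4064, 0.1682]
orientation: [[0.888, 0.46, -0.009], [0.461, -0.888, 0.004], [-0.006, -0.007, -1.0]]
contact_force: [0.6, -0.5, 0.3]
width: 0.0002
```

Request:
send_rows:
  claw: [0,0,0,0]
  slide:
    - [0,0,0]
    - [0,0,0]
    - [0,0,0]
    - [0,0,0]
  turn: [8,16,20,20]

```text
time_s: 39.85
tool_pos: [0.5769, 0.4066, 0.1711]
orientation: [[0.992, 0.128, -0.005], [0.128, -0.992, 0.006], [-0.005, -0.006, -1.0]]
contact_force: [0.7, -0.3, 0.3]
width: -0.0001
```

```bash
python3 v.py wrist w24
```

```text
39.9 [0.57681709 0.40654991 0.17065805] [-1.19408659 -0.12215813  0.2701069 ]
```

View pics/w24.png

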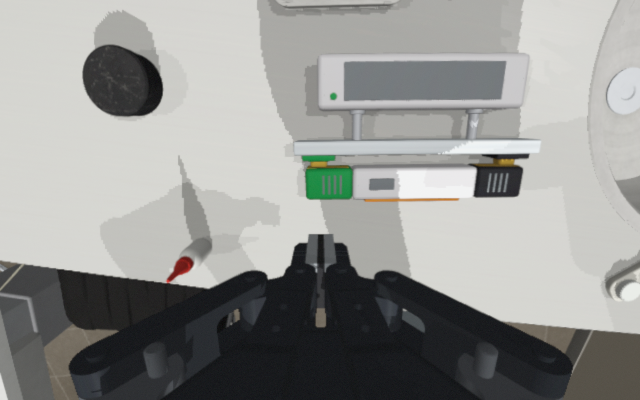

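Request:
send_rows:
  claw: [0,0,0,0,0]
  slide:
    - [0,0,0.03]
    - [0,0,0.06]
    - [0,0,0.09]
    - [0,0,0.105]
    - [0,0,0.105]
  turn: [0,0,0,0,0]

```text
time_s: 40.4
tool_pos: [0.5753, 0.4065, 0.0635]
orientation: [[0.991, 0.132, -0.009], [0.132, -0.991, 0.003], [-0.009, -0.005, -1.0]]
contact_force: [-0.6, 0.4, -0.7]
width: -0.0003
```

```bash
python3 v.py wrist w25; python3 - <<'E'
from h import *
im=cv2.imread('pics/w25.png')
hsv=cv2.cvtColor(im,cv2.COLOR_BGR2HSV)
m=cv2.inRange(hsv,(15,120,80),(32,255,255));n,l,s,c=cv2.connectedComponentsWithStats(m)
print([x.tolist() for x in s[1:] if x[4]>20])
E
```

```text
40.45 [0.57617302 0.4071032  0.06588875] [ 0.66943453 -0.36746616  0.77112328]
[[551, 176, 65, 11, 433], [299, 179, 65, 11, 416], [387, 236, 142, 4, 271]]
```

View pics/w25.png

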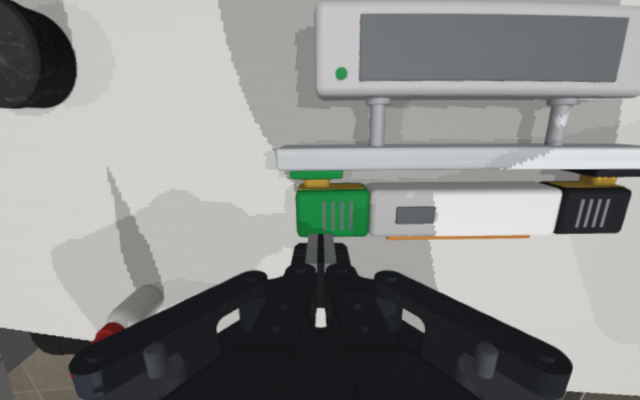

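```bash
python3 - <<'E'
import cv2,numpy as np
im=cv2.imread('pics/w25.png')
a=cv2.resize(im[165:200,285:375],(800,311),interpolation=cv2.INTER_CUBIC)
b=cv2.resize(im[165:200,550:640],(800,280),interpolation=cv2.INTER_CUBIC)
cv2.imwrite('pics/w25z.png',np.vstack([a,b]))
E
```

```text
(no output)
```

View pics/w25z.png

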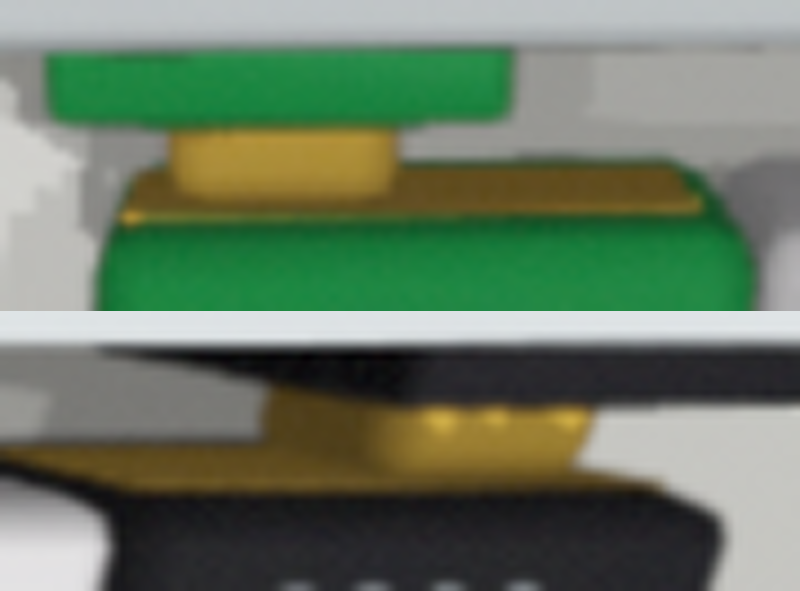

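Request:
send_rows:
  claw: [0,0,0,0,0,0]
  slide:
    - [0,0,-0.03]
    - [0,0,-0.06]
    - [0,0,-0.09]
    - [0,0,-0.11]
    - [0,0,-0.11]
    - [0,0,-0.11]
  turn: [0,0,0,0,0,0]

```text
time_s: 41.05
tool_pos: [0.5773, 0.4068, 0.1774]
orientation: [[0.991, 0.132, -0.004], [0.132, -0.991, 0.007], [-0.003, -0.007, -1.0]]
contact_force: [-0.4, 0.3, -0.4]
width: 0.0002
```

```bash
python3 v.py wrist w26; python3 -c "
from plant import hand_in
print(hand_in())"
```

```text
41.1 [0.57677316 0.40645402 0.17553565] [ 0.48636859 -0.1877497  -0.73053998]
the job is handed in; nothing more can be done
None
```

View pics/w26.png

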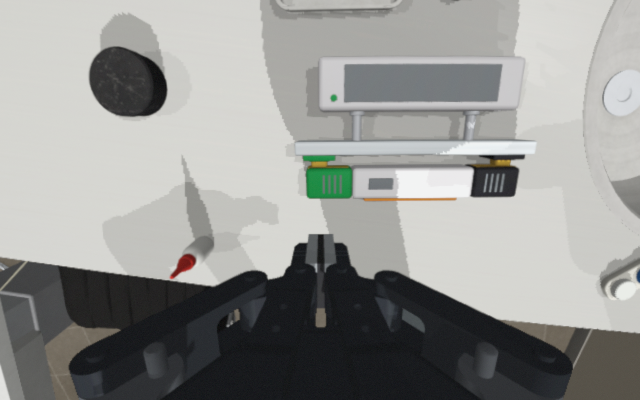

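I slid the lamp to the rail by pushing its caps in turn with the closed fingers, pressed the green end home first and then the black, and handed in at 41 s of the 72 s.

- **Green press:** the last press measured about 11 N at the wrist. I estimate about 9 N of that reached the contact, since friction and finger drag took the rest.
- **Black press:** the last press measured just under 12 N at the wrist, which I estimate as 8–9 N at the contact.
- **Order:** a first round of presses put less on the contacts: about 10.6 N on green at the wrist, perhaps only 6–7 N at the contact, then about 9 N on black, roughly 4 N at the contact. During that round the green end backed off by 1–2 mm. I then redid both presses, green first.
- **Square to the rail:** the wrist camera gave the lamp at 8.1° and the rail at 8.2°. The lamp-to-rail gaps were 14.9 mm at green and 15.3 mm at black. The contacts stand out 14 mm, so these readings include roughly 1 mm of rounding on the lamp's edge.
- **Touching both contacts:** in a close view from the rail side, both contact tips meet the lamp's brass plates, and they look alike at the two ends. I judged this from the picture; a gap of a few tenths of a millimetre could not be ruled out.
- **Other objects:** the bottle and lens case looked unmoved and I never went near the gauze pack. The arm ended clear of everything.

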